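# Shim the sagging bread cupboard and shut its door

## Task

The white bread cupboard on the worktop sags at its right-hand end. Take the tapered wooden wedge out of its rack, lay it down flat on the worktop and let go of it, then take it afresh and drive it, thin end first, under the front edge near the cupboard's low right-hand end until it jams tight and the cupboard stands level; only then slide the cupboard's door fully shut. Leave the wedge jammed there and everything else standing where it is.

Things in the scene. Friction and masses are not known exactly. Their poses are not given: they have to be found in the camera images.
- wedge_mid (a point): Wooden wedge, 150 long, 48 wide, tapering evenly on both broad faces from 25 thick (heel) to 4 thick (thin end), 70 g; either broad face may be its underside. The point is its centre (mid length, width and thickness). Its own x runs along its length to the thin end, z across its 48 width, y across its thickness. It starts standing on edge (z up, 48 tall, a broad face to either side) in a low rack; so it is too tall to go under the cupboard.
- wedge_tip (a point): Middle of the wedge's thin end, 75 from its centre along its x; axes as the wedge.
- rack_wedge: Low fixed wooden rack that holds the wedge: base plate 150 x 60 x 8 thick; origin on the worktop under its centre, x along its length (and the wedge's). At 56 either side of the centre stands a pair of cheeks (12 long, 6 thick, tops 29 above the worktop) that hug the wedge 15-21 either side of the centre line at its heel end, 7-13 at its thin end; the middle 100 is open. The wedge's underside starts 8 above the worktop, its top 56.
- rack_bar: The same kind of rack, holding the straight bar; the two racks stand left and right in either order.
- bar_base (a point): Parallel-sided wooden bar 150 x 14 x 48, a bystander that starts in the other rack; the point is the centre of its underside.
- edge_right (a point): Point on the lower front edge of the white cupboard, 295 from its left-hand tilt axis (50 from its right end). Axes of the cupboard: x into the cupboard, square to its front; y to its left along the front edge; z up its side. The cupboard is 360 wide, 186 deep, 200 tall; its front edge is square and its underside flat. When level the edge is 15.5 above the worktop; at the start it is about 6.5 above it here.
- cupboard (a joint): Sag of the cupboard in rad: 0 = level, 0.03 = right end fully down (the start). It turns about a lengthways (front-to-back) axis along its underside near the left end, has feet only there, and a rear bracket stops it dead at level. Its weight bears with about 6 N at edge_right; driving the wedge takes about 8 to 15 N on its heel, up to 30 N if it is also pressed down on the worktop; the push rises steeply once it jams, with the thin end about 82 behind the front edge.
- door_handle (a point): Centre of the door's handle: an upright steel bar 11 thick, 70 long, standing 35 proud of the door and so 30 in front of the cupboard's front edge; 151 above the cupboard's underside, the cupboard's top being 200 above it. Axes as the cupboard's.
- door (a joint): Opening of the sliding door in m: 0 = closed against the left-hand post, up to 0.15 open; it opens to the right (cupboard's -y), closes to the left (+y), stays where it is left, and drags with under 1 N.
- jar_base (a point): Glass storage jar, 64 wide, 85 tall (bystander); the point is the centre of its underside.
- mill_base (a point): Dark wooden pepper mill, 48 wide, 100 tall (bystander); the point is the centre of its underside.
- mug_base (a point): White ceramic beaker, 76 wide, 85 tall (bystander); the point is the centre of its underside.
- ramekin_base (a point): White ceramic ramekin, 70 wide, 40 tall (bystander); the point is the centre of its underside.
- soap_base (a point): White soap bottle, 60 wide, 150 tall (bystander); the point is the centre of its underside.
- bowl_base (a point): Dark wooden bowl, 130 wide, 55 tall (bystander); the point is the centre of its underside.
Not all that is in view belongs to the job. Leave any pink look-alike of the part that bears wedge_mid alone.

How it is judged:
By the outcome, as a careful person would: the job done as asked, in the order asked, and still so for the second after the job is handed in, with the robot touching nothing.
It also fails if it takes over 72 s, if anything falls off the work surface, if the arm or the gripper's body presses on something with over 40 N, if the wrist force passes 120 N, or if a joint passes its speed limit or range.

## Robot

A 7-joint arm with a two-finger parallel gripper is mounted at the origin on the work surface. World frame = base frame: x ahead of the robot, y to its left, z up, the work surface at z = 0. Lengths are in m, angles in rad, forces in N, time in s.
With the tool pointing down it reaches from about 0.4 to 0.85 m from the base axis. Payload 10.4 kg.
Tool frame: the origin (TCP) lies midway between the tips of the shut fingers; the grasp point (between the pads) lies 19 mm behind it; z points along the fingers, y is the direction in which the jaws open and shut (so a half turn about z gives the same grasp; the last joint's range is limited). The gripper opens to 87 mm and grips with 3 to 60 N. Pads are 19 mm wide; open, the fingers measure 117 mm over their backs; the gripper's body (75 mm by 190 mm) begins 51 mm behind the grasp point.
Start: joints at [-1.308, 0.332, -0.065, 1.46, 0.022, 1.35, -0.088], TCP at [0.176, 0.6, 0.223] pointing down, gripper open.
Joint ranges: [-2.6, 2.6], [-0.5, 2.12], [-1.47, 1.34], [0.16, 2.42], [-1.27, 4.41], [0.06, 2.06], [-2.6, 2.6]. Speed limits (rad/s): [2.22, 2.22, 2.79, 2.79, 3.14, 3.14, 3.14].

## Interface

Orientations are given as a unit quaternion [x, y, z, w].
In Python, from bench import r gives the robot as it stands.
- The arm moves only by the tool step_arm, never from a script. Its argument "increments" is a list of rows, each a list of 2 entries, a list of its own where there are three numbers: the shift along the tool's x, y, z in m, then the turn, a rotation vector about the tool's x, y, z in rad. A call has 1 to 5 rows; each row is the pose to reach, as a shift and turn from the pose measured when the call began, along the tool's axes at that moment; what a row does not reach only later rows make up. A row lasts 1/10 s, in which the tool goes at most 50 mm and 8.59 degrees, less where a joint would pass 70% of its speed; a pose out of reach is approached as far as the arm can. A call with a gripper value outside its range is refused whole. "hand" is the closure, from -1 (fully open) to 1 (shut), so that 0 is half open, set as the call begins (left out, the last holds). The fingers move at their own pace and stop on an object; "grip_force" is the grip in N (left out, the last holds). Time passes only in rows, so rows that repeat a pose let the fingers close. It gives the time, the measured TCP pose, the force and the opening at its end, in the units of the state.
- r.read_state(): the state, without advancing time (a new reading comes with each control period).
- r.camera(name): name is "scene" or "top"; returns a dict with "pixels" (420x560x3 uint8, blue, green, red), "camera_matrix" (3x3 intrinsics, pixels), "k1" (the pictures are not rectified: a ray, as slopes to the right and down, at radius r is drawn at 1 + k1 r^2 times it, then the intrinsics apply), "extrinsics" (4x4, takes a point from camera to world coordinates). Camera axes: x right, y up, looking along -z (the intrinsics and any distortion apply to the point x, -y, -z); pixel columns grow to the right and rows downward; lengths in m; the calibration is good to about 2 mm. A picture is of the moment at which its call begins. There is no depth.
- r.close_job(): hands the job in, once; it reports no verdict.
The state is a dict: "time": time; "joint_positions": joint angles; "joint_vel": joint speeds; "joint_torque": joint torques, N m; "ee_pos": TCP position; "eef_rot": TCP orientation; "ft_force": force on the tool from outside, world axes, zero at the start; "torque": the same for the moment, N m; "width": finger opening in m.
Only numpy, scipy, OpenCV 4.12 (cv2) and the standard library are available. Lean on these libraries where they do the work, as an engineer would, in place of code of your own. Each camera call takes 0.05 s, during which the arm holds its last target.

## Working session

There is one attempt and no reset: what is moved stays moved. The work goes in short steps, Python scripts to look and compute and a tool call to move; the robot and the scene stay as the last step left them, time stands still between calls to the robot, and variables do not carry over. Pictures are saved under pics/ and viewed, and the job is handed in when it is done.

Besides the shell and the picture viewer there is one more tool, called after "Call:" as a command line: name --argument value ..., lists and objects as JSON in quotes. step_arm: Moves the arm, as the interface text tells. Its arguments: {"type":"object","properties":{"increments":{"type":"array"},"hand":{"type":"number"},"grip_force":{"type":"number"}},"required":["increments"]}

```bash
mkdir -p pics; ls
cat > h.py <<'E'
import numpy as np, cv2
from bench import r
def cam(name,fn=None):
    c=r.camera(name); 
    c={k:(np.array(v) if k!='k1' else v) for k,v in c.items()}
    if fn: cv2.imwrite('pics/'+fn+'.png',c['pixels'])
    np.savez('/tmp/'+name+'.npz',**c)
    return c
def load(name): 
    d=np.load('/tmp/'+name+'.npz'); return {k:d[k] for k in d}
def ray(c,u,v):
    K=c['camera_matrix'];k=float(c['k1'])
    p=cv2.undistortPoints(np.array([[[u,v]]],float),K,np.array([k,0,0,0]))[0,0]
    E=c['extrinsics'];d=E[:3,:3]@np.array([p[0],-p[1],-1.0]);return E[:3,3],d/np.linalg.norm(d)
def onz(c,u,v,z):
    o,d=ray(c,u,v);return o+d*(z-o[2])/d[2]
def proj(c,P):
    E=c['extrinsics'];p=E[:3,:3].T@(np.array(P,float)-E[:3,3]);x=p[0]/-p[2];y=-p[1]/-p[2]
    f=1+float(c['k1'])*(x*x+y*y);K=c['camera_matrix'];return K[0,0]*x*f+K[0,2],K[1,1]*y*f+K[1,2]
def tri(c1,p1,c2,p2):
    o1,d1=ray(c1,*p1);o2,d2=ray(c2,*p2)
    A=np.stack([d1,-d2],1);s=np.linalg.lstsq(A,o2-o1,rcond=None)[0]
    a=o1+s[0]*d1;b=o2+s[1]*d2;return (a+b)/2,np.linalg.norm(a-b)
E
python3 - <<'E'
from h import *
np.set_printoptions(precision=4,suppress=True)
for n in('scene','top'):
    c=cam(n,n+'0'); print(c['camera_matrix'],c['k1'],c['extrinsics'])
print(r.read_state())
E
```

```text
pics
[[530.1444   0.     279.4397]
 [  0.     530.1444 214.2957]
 [  0.       0.       1.    ]] -0.03878911611409219 [[ 0.3968 -0.8717  0.2876  0.8215]
 [ 0.9179  0.3765 -0.1253 -0.1846]
 [ 0.001   0.3138  0.9495  1.358 ]
 [ 0.      0.      0.      1.    ]]
[[489.5794   0.     280.6372]
 [  0.     489.5794 212.5127]
 [  0.       0.       1.    ]] -0.09008762684491191 [[-0.0182  0.9961 -0.0862  0.3419]
 [-0.9998 -0.0173  0.0108  0.0092]
 [ 0.0093  0.0864  0.9962  1.5641]
 [ 0.      0.      0.      1.    ]]
{'time': 0.1, 'joint_positions': array([-1.3076,  0.3328, -0.0647,  1.4609,  0.0216,  1.3499, -0.0885]), 'joint_vel': array([ 0.0009, -0.0012, -0.0022, -0.004 ,  0.0008, -0.0017,  0.0007]), 'joint_torque': array([  0.0024, -62.454 ,   0.0251, -39.0718,  -0.0615,   0.0366,
         0.    ]), 'ee_pos': array([0.1761, 0.5993, 0.2218]), 'eef_rot': array([ 0.1424,  0.9898, -0.0006, -0.0001]), 'ft_force': array([ 0.1792, -0.1944,  0.3039]), 'torque': array([ 0.0214, -0.0111,  0.0156]), 'width': 0.08716354410844734}
```

View pics/scene0.png

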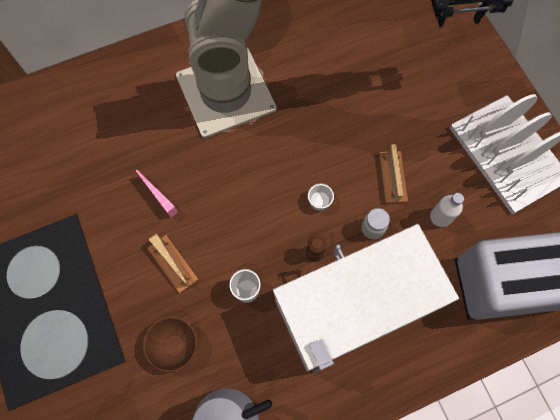

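View pics/top0.png

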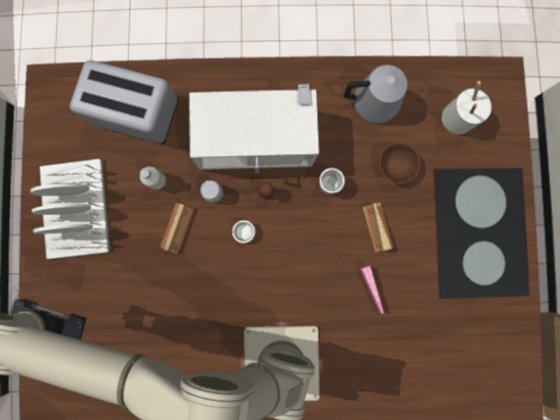

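Run:
```python
from h import *
t=load('top')['pixels'];s=load('scene')['pixels']
def cr(i,u,v,w=35,f=8): return cv2.resize(i[v-w:v+w,u-w:u+w],None,fx=f*35/w*.7,fy=f*35/w*.7,interpolation=cv2.INTER_CUBIC)[:390,:390]
a=np.vstack([np.hstack([cr(t,378,227),cr(t,178,228)]),np.hstack([cr(s,172,262),cr(s,393,175)])])
cv2.imwrite('pics/crop.png',cv2.resize(a,(600,600)))
cv2.imwrite('pics/cup.png',cv2.resize(s[220:380,220:470],None,fx=3,fy=3,interpolation=cv2.INTER_CUBIC))
cv2.imwrite('pics/cupt.png',cv2.resize(t[80:260,160:410],None,fx=3,fy=3,interpolation=cv2.INTER_CUBIC))
```

```text
(no output)
```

View pics/crop.png

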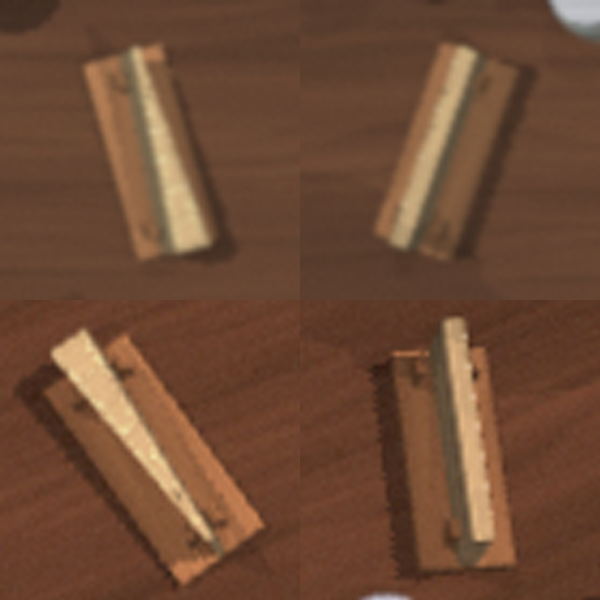

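View pics/cup.png

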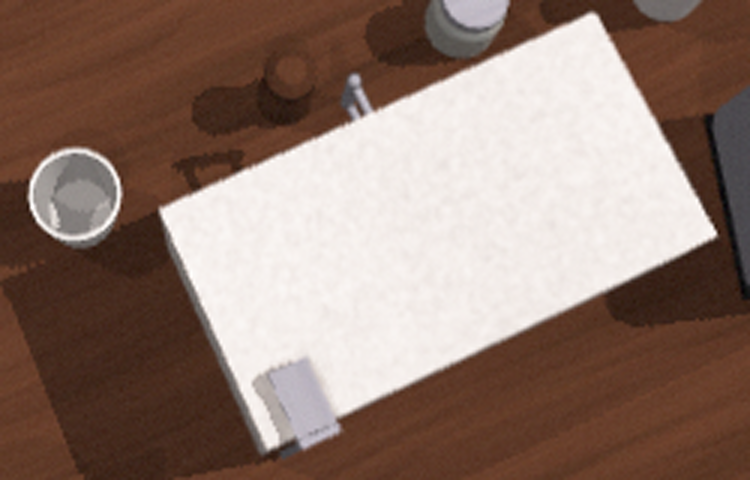

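View pics/cupt.png

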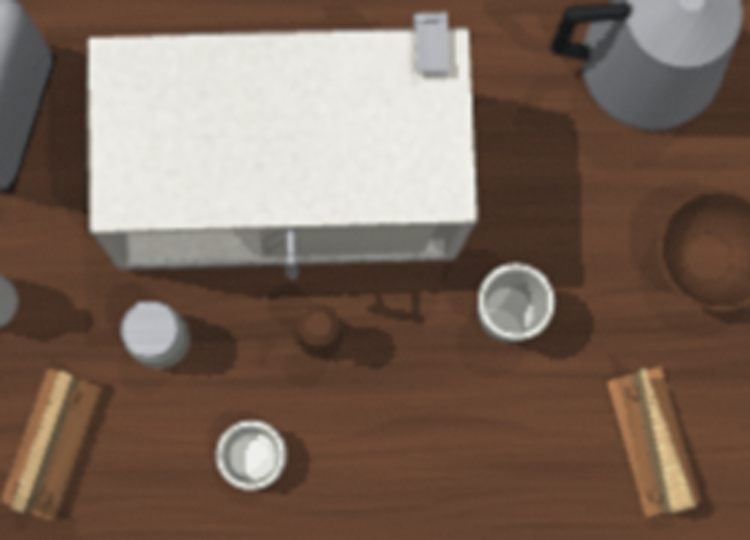

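Run:
```python
from h import *
np.set_printoptions(precision=4,suppress=True)
t=load('top');s=load('scene')
for n,c,roi in(('top',t,(340,200,410,255)),('scene',s,(140,225,205,295))):
    x0,y0,x1,y1=roi;hsv=cv2.cvtColor(c['pixels'],cv2.COLOR_BGR2HSV)[y0:y1,x0:x1]
    m=cv2.inRange(hsv,(10,60,150),(30,200,255))
    cs,_=cv2.findContours(m,0,2);k=max(cs,key=cv2.contourArea)
    k=k+np.array([x0,y0]);print(n,cv2.contourArea(k))
    a,tr=cv2.minEnclosingTriangle(k.astype(np.float32)); print('tri',tr.reshape(-1,2)); 
    e=cv2.approxPolyDP(k,2,True).reshape(-1,2)
    for p in e: print(p,onz(c,*p,0.056))
    rc=cv2.minAreaRect(k);print(rc)
# white top
for n,c in(('top',t),('scene',s)):
    hsv=cv2.cvtColor(c['pixels'],cv2.COLOR_BGR2HSV)
    m=cv2.inRange(hsv,(0,0,215),(180,40,255));
    roi=np.zeros_like(m);
    if n=='top': roi[85:175,180:325]=255
    else: roi[220:370,265:465]=255
    cs,_=cv2.findContours(m&roi,0,2);k=max(cs,key=cv2.contourArea)
    k=cv2.convexHull(k);e=cv2.approxPolyDP(k,4,True).reshape(-1,2);
    for p in e: print(n,p,onz(c,*p,0.2155),onz(c,*p,0.205))
```

```text
top 227.0
tri [[382.9333 250.3556]
 [396.     246.    ]
 [364.     162.    ]]
[374 203] [ 0.4971 -0.2984  0.056 ]
[383 249] [ 0.3537 -0.3216  0.056 ]
[390 248] [ 0.3563 -0.3436  0.056 ]
[376 208] [ 0.4813 -0.3041  0.056 ]
[380 204] [ 0.4936 -0.3171  0.056 ]
((381.8658447265625, 225.70730590820312), (47.70278549194336, 8.241476058959961), 77.90524291992188)
scene 661.5
tri [[142.0262 232.6026]
 [215.2053 319.7206]
 [178.7948 236.2795]]
[149 238] [ 0.3534 -0.3439  0.056 ]
[184 282] [ 0.4957 -0.3009  0.056 ]
[182 275] [ 0.4771 -0.2993  0.056 ]
[188 277] [ 0.4878 -0.2873  0.056 ]
[184 267] [ 0.4599 -0.2877  0.056 ]
[191 278] [ 0.4931 -0.2813  0.056 ]
[189 284] [ 0.5053 -0.2912  0.056 ]
[197 279] [ 0.5014 -0.2685  0.056 ]
[166 235] [ 0.3632 -0.3012  0.056 ]
[162 239] [ 0.3691 -0.3142  0.056 ]
[169 242] [ 0.3837 -0.3004  0.056 ]
[168 247] [ 0.3951 -0.3072  0.056 ]
[173 258] [ 0.4271 -0.3052  0.056 ]
[156 234] [ 0.3505 -0.3239  0.056 ]
((173.6182861328125, 258.0141906738281), (61.89448165893555, 16.45651626586914), 51.842769622802734)
top [315  91] [ 0.8039 -0.1095  0.2155] [ 0.8075 -0.1105  0.205 ]
top [317 152] [ 0.627  -0.1104  0.2155] [ 0.6292 -0.1114  0.205 ]
top [191 156] [0.6218 0.2426 0.2155] [0.6239 0.2445 0.205 ]
top [190  93] [0.8043 0.2462 0.2155] [0.8079 0.248  0.205 ]
scene [418 225] [0.623  0.2438 0.2155] [0.6211 0.2477 0.205 ]
scene [458 297] [0.8025 0.247  0.2155] [0.8023 0.251  0.205 ]
scene [309 368] [ 0.8084 -0.1109  0.2155] [ 0.8083 -0.1102  0.205 ]
scene [274 290] [ 0.6294 -0.1132  0.2155] [ 0.6276 -0.1126  0.205 ]
```

Run:
```python
from h import *
np.set_printoptions(precision=4,suppress=True)
t=load('top');s=load('scene')
for n,pt,ps,h in(('mug',(331.7,180.5),(245.2,284.5),.085),('mill',(266,189.5),(316.5,245),.1),('ramekin',(243.5,231.5),(320.5,195),.04),('jar',(210.5,190),(376,217),.085),('bowl',(400,163),(170,344),.055)):
    print(n,onz(t,*pt,h),onz(s,*ps,h),tri(t,pt,s,ps))
for n,c,p in (('bl',t,(201.7,169.3)),('br',t,(311.7,166))):
    print(n,onz(c,*p,.0155),onz(c,*p,.0055))
for P in [(.624,.244,.0155),(.6285,-.106,.005),(.624,.244,.2155),(.6285,-.112,.205)]: print(proj(t,P),proj(s,P))
a=cv2.resize(t['pixels'][145:200,235:345],None,fx=7,fy=7,interpolation=cv2.INTER_CUBIC)
b=cv2.resize(s['pixels'][225:300,225:355],None,fx=6,fy=6,interpolation=cv2.INTER_CUBIC)
cv2.imwrite('pics/ht.png',a);cv2.imwrite('pics/hs.png',b)
```

```text
mug [ 0.5654 -0.1647  0.085 ] [ 0.5674 -0.1639  0.085 ] (array([ 0.5663, -0.1645,  0.0807]), np.float64(0.0015188046079879214))
mill [0.539  0.0361 0.1   ] [0.5492 0.0335 0.1   ] (array([0.543 , 0.0374, 0.0727]), np.float64(0.0016772107292103112))
ramekin [0.4164 0.1094 0.04  ] [0.4159 0.1107 0.04  ] (array([0.4165, 0.1096, 0.0427]), np.float64(0.0009930632212679523))
jar [0.5424 0.2056 0.085 ] [0.5392 0.2047 0.085 ] (array([0.5411, 0.2037, 0.0915]), np.float64(0.0021215047407963585))
bowl [ 0.6224 -0.3859  0.055 ] [ 0.6238 -0.3843  0.055 ] (array([ 0.6231, -0.3856,  0.0526]), np.float64(0.0018519503405116922))
bl [0.6193 0.2428 0.0155] [0.6211 0.2443 0.0055]
br [ 0.6239 -0.11    0.0155] [ 0.6257 -0.1107  0.0055]
(np.float64(201.32265363391855), np.float64(167.8492673831652)) (np.float64(399.2648359486466), np.float64(247.81391837477108))
(np.float64(310.204971471764), np.float64(165.19308192962785)) (np.float64(277.19431698298746), np.float64(303.2387359531465))
(np.float64(190.51760055824656), np.float64(155.22506304835497)) (np.float64(418.31131516714385), np.float64(225.36058762023225))
(np.float64(317.2286483569583), np.float64(152.247869892738)) (np.float64(274.3972579621205), np.float64(290.2552024931889))
```

View pics/ht.png

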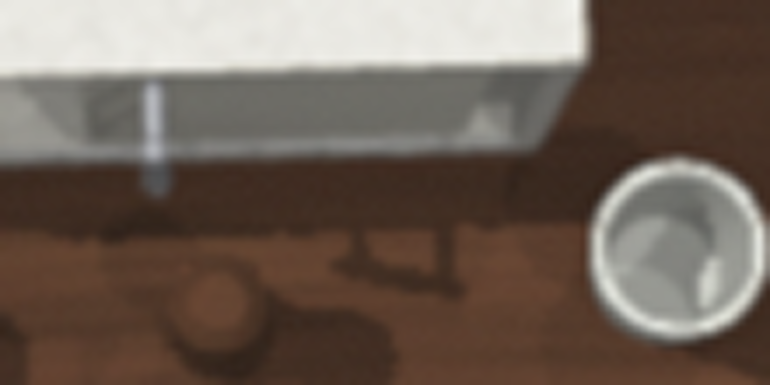

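View pics/hs.png

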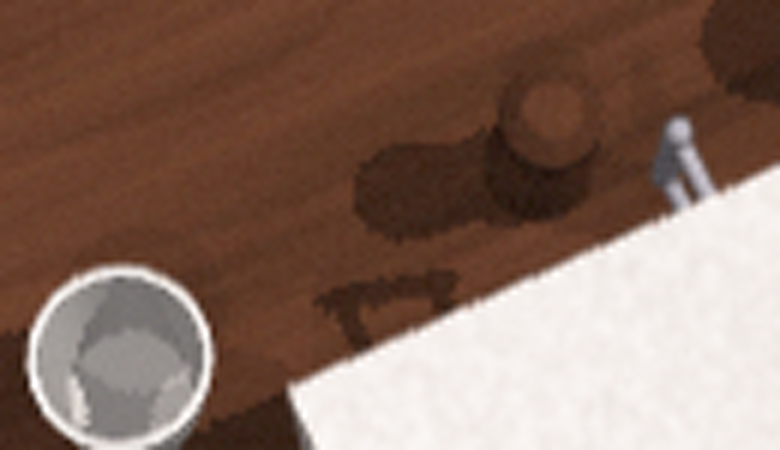

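Run:
```python
from h import *
np.set_printoptions(precision=4,suppress=True)
t=load('top');s=load('scene')
print('handle top',onz(t,256.8,157.6,.2),onz(s,338,246.3,.2),tri(t,(256.8,157.6),s,(338,246.3)))
print('handle bottom',onz(t,257.4,171.8,.125),onz(s,335.5,254,.125))
print('mill',onz(s,317.2,243.3,.1))
# wedge edges of light top face in top view, line fits by mask midline
for n,c in (('top',t),('scene',s)):
    P=[(.352,-.333),(.496,-.300)]
    # sample profile across at stations along the length
    a=np.array(P[0]);b=np.array(P[1]);u=(b-a)/np.linalg.norm(b-a);w=np.array([-u[1],u[0]])
    L=cv2.cvtColor(c['pixels'],cv2.COLOR_BGR2GRAY).astype(np.float32)
    for st in (.15,.3,.5,.7,.85):
        q=a+(b-a)*st;ds=np.arange(-.025,.0251,.001)
        uv=np.array([proj(c,(*(q+w*d),.056)) for d in ds],np.float32)
        v=cv2.remap(L,uv[:,0].copy(),uv[:,1].copy(),cv2.INTER_LINEAR).ravel()
        th=(v.max()+v.min())/2; idx=np.where(v>th)[0]; print(n,st,'edges mm',ds[idx[0]]*1e3,ds[idx[-1]]*1e3,v.max(),v.min())
    ds=np.arange(-.03,.181,.002);uv=np.array([proj(c,(*(a+u*d+w*0),.056)) for d in ds],np.float32)
    v=cv2.remap(L,uv[:,0].copy(),uv[:,1].copy(),cv2.INTER_LINEAR).ravel();th=(v.max()+v.min())/2;idx=np.where(v>th)[0];print(n,'len',ds[idx[0]],ds[idx[-1]])
```

```text
handle top [0.6169 0.0589 0.2   ] [0.5929 0.0594 0.2   ] (array([0.6047, 0.0529, 0.2511]), np.float64(0.009089468784130028))
handle bottom [0.5891 0.0604 0.125 ] [0.5929 0.0616 0.125 ]
mill [0.546  0.0368 0.1   ]
top 0.15 edges mm -13.999999999999991 11.00000000000003 191.71875 56.089844
top 0.3 edges mm -10.99999999999999 10.00000000000003 197.13672 57.960938
top 0.5 edges mm -7.999999999999987 9.000000000000028 185.1748 64.65625
top 0.7 edges mm -4.999999999999984 8.000000000000028 188.46875 62.814453
top 0.85 edges mm -3.9999999999999827 6.000000000000026 174.21387 75.99512
top len 0.0020000000000000295 0.14800000000000016
scene 0.15 edges mm -11.99999999999999 9.000000000000028 202.875 90.63281
scene 0.3 edges mm -9.999999999999988 8.000000000000028 206.6875 78.90625
scene 0.5 edges mm -6.999999999999986 7.000000000000027 194.94629 90.34375
scene 0.7 edges mm -3.9999999999999827 5.000000000000025 194.5625 87.88281
scene 0.85 edges mm -1.999999999999981 24.000000000000043 183.28125 85.046875
scene len 2.7755575615628914e-17 0.14800000000000016
```

```bash
cat >> h.py <<'E'
from scipy.spatial.transform import Rotation as Rn
def rel(pos,yaw_y,tilt=0,pitch_axis=None):
    """tool y axis (world heading deg yaw_y), tool z down; tilt deg about world y-ish (negative = body toward robot): tool z leans to +x"""
    st=r.read_state();R0=Rn.from_quat(st['eef_rot'])
    a=np.radians(yaw_y);y=np.array([np.cos(a),np.sin(a),0]);z=np.array([0,0,-1.]);x=np.cross(y,z)
    R=Rn.from_matrix(np.stack([x,y,z],1))
    if tilt: R=Rn.from_rotvec(np.radians(-tilt)*np.array([0,1.,0]))*R
    d=R0.inv().apply(np.array(pos)-st['ee_pos']);w=(R0.inv()*R).as_rotvec()
    print('shift',np.round(d,4).tolist(),'turn',np.round(w,3).tolist())
def st():
    s=r.read_state();m=Rn.from_quat(s['eef_rot']).as_matrix()
    print('t',round(s['time'],2),'p',np.round(s['ee_pos'],4),'y',np.round(m[:,1],3),'z',np.round(m[:,2],3),'F',np.round(s['ft_force'],1),'w',round(s['width'],4),'q',np.round(s['joint_positions'],2))
E
python3 - <<'E'
from h import *
st();rel((.45,.3,.25),104.4)
E
```

```text
t 0.1 p [0.1761 0.5993 0.2218] y [ 0.282  0.959 -0.001] z [-0.    -0.001 -1.   ] F [ 0.2 -0.2  0.3] w 0.0872 q [-1.31  0.33 -0.06  1.46  0.02  1.35 -0.09]
shift [-0.3472, -0.21, -0.0279] turn [-0.001, -0.0, -0.537]
```

Call:
step_arm --increments '[[[-0.07, -0.042, -0.006], [0, 0, -0.13]], [[-0.14, -0.084, -0.012], [0, 0, -0.26]], [[-0.21, -0.126, -0.018], [0, 0, -0.39]], [[-0.28, -0.17, -0.024], [0, 0, -0.5]], [[-0.347, -0.21, -0.028], [0, 0, -0.537]]]' --hand -1

```text
time: 0.6
ee_pos: [0.3455, 0.4137, 0.2399]
eef_rot: [-0.127, 0.992, -0.001, -0.0]
ft_force: [1.7, 0.5, 0.3]
width: 0.0871
```

Run:
```python
from h import *
st();rel((.425,-.316,.16),104.4)
```

```text
t 0.6 p [0.3455 0.4137 0.2399] y [-0.253  0.968 -0.001] z [-0.001 -0.001 -1.   ] F [1.7 0.5 0.3] w 0.0871 q [-0.97  0.13  0.01  1.67 -0.    1.34  0.87]
shift [0.1073, -0.726, 0.0809] turn [-0.001, -0.001, 0.004]
```

Call:
step_arm --increments '[[[0.0, -0.05, 0.0], [0, 0, 0]], [[0.0, -0.1, 0.0], [0, 0, 0]], [[0.0, -0.15, 0.0], [0, 0, 0]], [[0.0, -0.2, 0], [0, 0, 0]], [[0.0, -0.25, 0], [0, 0, 0]]]'

```text
time: 1.1
ee_pos: [0.4081, 0.1717, 0.2401]
eef_rot: [-0.127, 0.992, -0.001, -0.0]
ft_force: [1.8, 1.1, 0.3]
width: 0.0869
```

Run:
```python
from h import *
st();rel((.425,-.316,.16),104.4)
```

```text
t 1.1 p [0.4081 0.1717 0.2401] y [-0.253  0.968 -0.001] z [-0.001 -0.001 -1.   ] F [1.8 1.1 0.3] w 0.0869 q [-0.73 -0.1   0.22  1.9   0.02  1.34  1.3 ]
shift [0.1068, -0.4761, 0.0806] turn [-0.001, -0.001, 0.004]
```

Call:
step_arm --increments '[[[0.01, -0.05, 0.01], [0, 0, 0]], [[0.03, -0.1, 0.02], [0, 0, 0]], [[0.04, -0.15, 0.03], [0, 0, 0]], [[0.05, -0.2, 0.04], [0, 0, 0]], [[0.06, -0.25, 0.04], [0, 0, 0]]]'

```text
time: 1.6
ee_pos: [0.4113, -0.0739, 0.1999]
eef_rot: [-0.128, 0.992, -0.0, -0.001]
ft_force: [1.7, 0.6, 0.3]
width: 0.0872
```

Run:
```python
from h import *
st();rel((.425,-.316,.14),104.4)
```

```text
t 1.6 p [ 0.4113 -0.0739  0.1999] y [-0.253  0.967 -0.   ] z [-0.002 -0.001 -1.   ] F [1.7 0.6 0.3] w 0.0872 q [-0.51 -0.17  0.53  2.02  0.09  1.27  1.81]
shift [0.0479, -0.2377, 0.06] turn [-0.0, -0.002, 0.004]
```

Call:
step_arm --increments '[[[0.01, -0.05, 0.01], [0, 0, 0]], [[0.02, -0.1, 0.02], [0, 0, 0]], [[0.03, -0.15, 0.04], [0, 0, 0]], [[0.04, -0.2, 0.05], [0, 0, 0]], [[0.048, -0.238, 0.06], [0, 0, 0]]]'

```text
time: 2.1
ee_pos: [0.425, -0.3156, 0.1404]
eef_rot: [-0.128, 0.992, -0.001, -0.0]
ft_force: [1.4, 1.6, 0.5]
width: 0.087
```

Run:
```python
from h import *
st();rel((.425,-.316,.03),104.4)
c=cam('top','t1')
cv2.imwrite('pics/t1c.png',cv2.resize(c['pixels'][180:290,320:430],None,fx=5,fy=5,interpolation=cv2.INTER_CUBIC))
```

```text
t 2.1 p [ 0.425  -0.3156  0.1404] y [-0.254  0.967 -0.001] z [-0.001 -0.001 -1.   ] F [1.4 1.6 0.5] w 0.087 q [-0.22  0.24  0.88  1.86 -0.2   1.14  2.56]
shift [-0.0, -0.0003, 0.1104] turn [-0.001, -0.001, 0.006]
```

View pics/t1c.png

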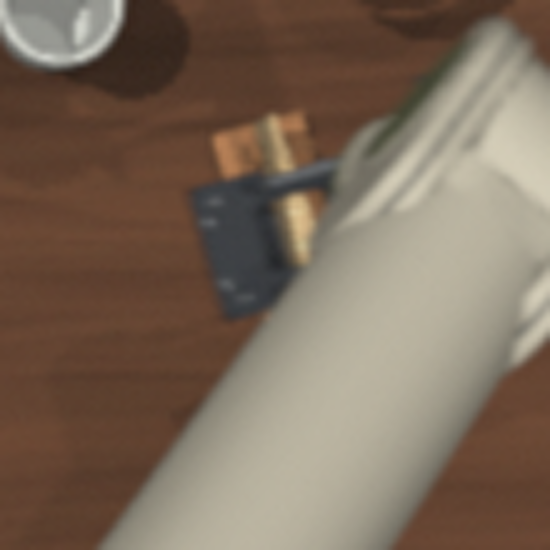

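Call:
step_arm --increments '[[[0, 0, 0], [0, 0, 0.15]], [[0, 0, 0], [0, 0, 0.3]], [[0, 0, 0], [0, 0, 0.45]], [[0, 0, 0], [0, 0, 0.6]], [[0, 0, 0], [0, 0, 0.75]]]'

```text
time: 2.65
ee_pos: [0.4218, -0.3227, 0.1372]
eef_rot: [0.248, 0.969, -0.004, -0.003]
ft_force: [-0.4, 0.4, -0.2]
width: 0.0866
```

Call:
step_arm --increments '[[[0, 0, 0], [0, 0, 0.15]], [[0, 0, 0], [0, 0, 0.3]], [[0, 0, 0], [0, 0, 0.45]], [[0, 0, 0], [0, 0, 0.6]], [[0, 0, 0], [0, 0, 0.75]]]'

```text
time: 3.15
ee_pos: [0.4217, -0.3224, 0.137]
eef_rot: [0.585, 0.811, -0.005, -0.001]
ft_force: [-0.0, 0.2, -0.2]
width: 0.0869
```

Call:
step_arm --increments '[[[0, 0, 0], [0, 0, 0.15]], [[0, 0, 0], [0, 0, 0.3]], [[0, 0, 0], [0, 0, 0.45]], [[0, 0, 0], [0, 0, 0.6]], [[0, 0, 0], [0, 0, 0.75]]]'

```text
time: 3.65
ee_pos: [0.4216, -0.3221, 0.1367]
eef_rot: [0.841, 0.54, -0.005, 0.0]
ft_force: [-0.8, -0.0, 0.2]
width: 0.087
```

Call:
step_arm --increments '[[[0, 0, 0], [0, 0, 0.15]], [[0, 0, 0], [0, 0, 0.3]], [[0, 0, 0], [0, 0, 0.45]], [[0, 0, 0], [0, 0, 0.6]], [[0, 0, 0], [0, 0, 0.75]]]'

```text
time: 4.15
ee_pos: [0.4215, -0.3218, 0.1364]
eef_rot: [0.981, 0.194, -0.005, 0.002]
ft_force: [0.6, 0.1, -0.3]
width: 0.087
```

Run:
```python
from h import *
st();rel((.425,-.316,.03),-75.6)
```

```text
t 4.15 p [ 0.4215 -0.3218  0.1364] y [ 0.382 -0.924  0.001] z [-0.009 -0.005 -1.   ] F [ 0.6  0.1 -0.3] w 0.087 q [-0.49  0.48  1.32  1.86 -0.49  1.2  -0.19]
shift [0.0065, -0.0041, 0.1064] turn [0.002, 0.01, 0.14]
```

Call:
step_arm --increments '[[[0.0065, -0.004, 0.02], [0.002, 0.01, 0.14]], [[0.0065, -0.004, 0.04], [0.002, 0.01, 0.14]], [[0.0065, -0.004, 0.05], [0.002, 0.01, 0.14]], [[0.0065, -0.004, 0.05], [0.002, 0.01, 0.14]]]'

```text
time: 4.55
ee_pos: [0.4247, -0.3154, 0.0854]
eef_rot: [0.992, 0.126, -0.001, -0.001]
ft_force: [0.2, 0.7, 0.0]
width: 0.087
```

Run:
```python
from h import *
st();rel((.425,-.316,.022),-75.6)
c=cam('scene','s2')
cv2.imwrite('pics/s2c.png',cv2.resize(c['pixels'][180:320,90:260],None,fx=4,fy=4,interpolation=cv2.INTER_CUBIC))
```

```text
t 4.55 p [ 0.4247 -0.3154  0.0854] y [ 0.249 -0.968 -0.001] z [-0.002  0.001 -1.   ] F [0.2 0.7 0. ] w 0.087 q [-0.45  0.55  1.26  1.92 -0.59  1.12 -0.27]
shift [0.0002, 0.0007, 0.0634] turn [-0.001, 0.002, 0.0]
```

View pics/s2c.png

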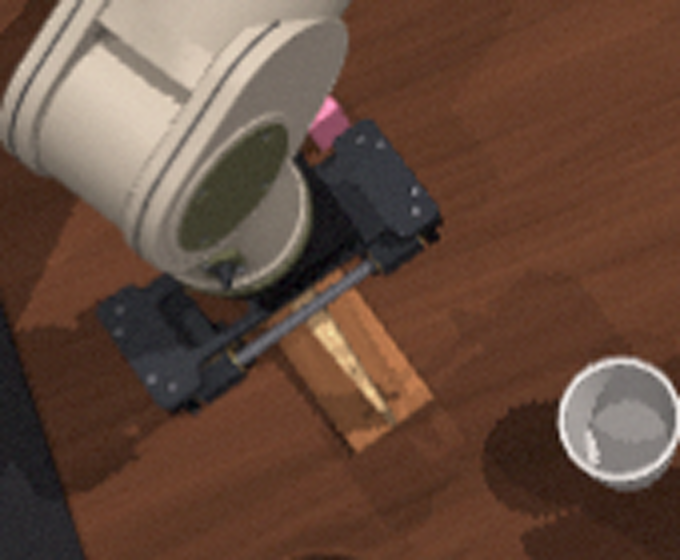

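Call:
step_arm --increments '[[[0, 0.0007, 0.03], [0, 0, 0]], [[0, 0.0007, 0.055], [0, 0, 0]], [[0, 0.0007, 0.067], [0, 0, 0]], [[0, 0.0007, 0.067], [0, 0, 0]]]'

```text
time: 5.0
ee_pos: [0.4249, -0.3165, 0.019]
eef_rot: [0.992, 0.125, -0.001, -0.0]
ft_force: [0.3, -0.1, 1.0]
width: 0.0869
```

Call:
step_arm --increments '[[[0, 0, 0], [0, 0, 0]], [[0, 0, 0], [0, 0, 0]], [[0, 0, 0], [0, 0, 0]], [[0, 0, 0], [0, 0, 0]], [[0, 0, 0], [0, 0, 0]]]' --hand 1 --grip_force 25

```text
time: 5.5
ee_pos: [0.425, -0.3165, 0.0193]
eef_rot: [0.992, 0.126, -0.001, -0.0]
ft_force: [-0.2, -0.7, -0.9]
width: 0.0547
```

Run:
```python
from h import *
st()
```

```text
t 5.5 p [ 0.425  -0.3165  0.0193] y [ 0.249 -0.968 -0.001] z [-0.002  0.001 -1.   ] F [-0.2 -0.7 -0.9] w 0.0547 q [-0.35  0.63  1.14  1.96 -0.69  1.01 -0.21]
```

Call:
step_arm --increments '[[[0, 0, 0], [0, 0, 0]], [[0, 0, 0], [0, 0, 0]], [[0, 0, 0], [0, 0, 0]], [[0, 0, 0], [0, 0, 0]], [[0, 0, 0], [0, 0, 0]]]'

```text
time: 6.0
ee_pos: [0.425, -0.3165, 0.0192]
eef_rot: [0.992, 0.125, -0.001, -0.0]
ft_force: [-1.1, -0.5, -0.0]
width: 0.0151
```

Call:
step_arm --increments '[[[0, 0, 0], [0, 0, 0]], [[0, 0, 0], [0, 0, 0]], [[0, 0, 0], [0, 0, 0]]]'

```text
time: 6.3
ee_pos: [0.4251, -0.3165, 0.0193]
eef_rot: [0.992, 0.125, -0.001, -0.0]
ft_force: [0.5, 0.5, -0.2]
width: 0.0152
```

Call:
step_arm --increments '[[[0, 0, -0.01], [0, 0, 0]], [[0, 0, -0.03], [0, 0, 0]], [[0, 0, -0.06], [0, 0, 0]], [[0, 0, -0.09], [0, 0, 0]], [[0, 0, -0.11], [0, 0, 0]]]'

```text
time: 6.8
ee_pos: [0.4253, -0.3172, 0.1315]
eef_rot: [0.992, 0.125, -0.0, 0.0]
ft_force: [-0.6, -0.3, -0.8]
width: 0.0151
```

Run:
```python
from h import *
st();rel((.43,-.056,.13),-89)
c=cam('scene','s3')
cv2.imwrite('pics/s3c.png',cv2.resize(c['pixels'][180:320,90:260],None,fx=4,fy=4,interpolation=cv2.INTER_CUBIC))
```

```text
t 6.8 p [ 0.4253 -0.3172  0.1315] y [ 0.248 -0.969  0.   ] z [-0.001 -0.    -1.   ] F [-0.6 -0.3 -0.8] w 0.0151 q [-0.49  0.47  1.3   1.87 -0.49  1.18 -0.34]
shift [0.0694, -0.2519, 0.0014] turn [0.0, 0.001, 0.233]
```

View pics/s3c.png

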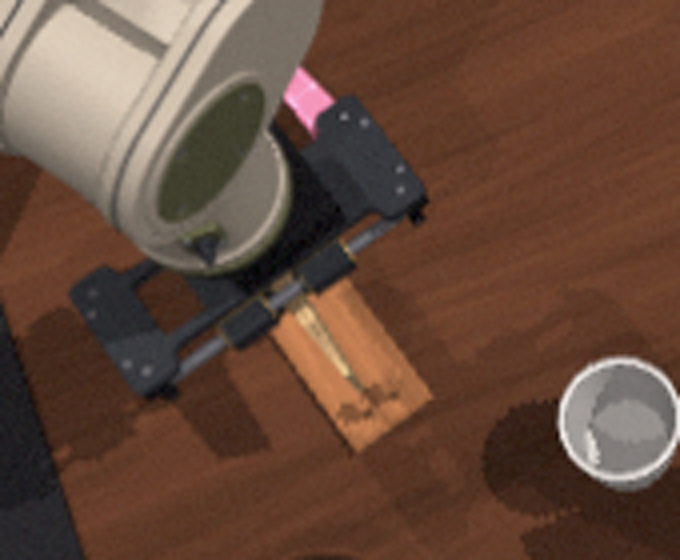

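Call:
step_arm --increments '[[[0.02, -0.05, 0], [0, 0, 0.05]], [[0.04, -0.1, 0], [0, 0, 0.1]], [[0.06, -0.15, 0], [0, 0, 0.15]], [[0.08, -0.2, 0], [0, 0, 0.2]], [[0.095, -0.245, 0], [0, 0, 0.233]]]'

```text
time: 7.35
ee_pos: [0.4551, -0.0809, 0.1337]
eef_rot: [1.0, 0.007, 0.001, 0.0]
ft_force: [1.2, 0.3, -0.3]
width: 0.0148
```

Run:
```python
from h import *
st();rel((.455,-.056,.012),-89)
```

```text
t 7.35 p [ 0.4551 -0.0809  0.1337] y [ 0.014 -1.     0.001] z [ 0.002 -0.001 -1.   ] F [ 1.2  0.3 -0.3] w 0.0148 q [-1.2   0.02  1.33  2.03 -0.03  1.1  -1.42]
shift [-0.0, -0.025, 0.1216] turn [0.001, -0.002, -0.004]
```

Call:
step_arm --increments '[[[0, -0.01, 0.04], [0, 0, 0]], [[0, -0.02, 0.08], [0, 0, 0]], [[0, -0.025, 0.105], [0, 0, 0]], [[0, -0.025, 0.105], [0, 0, 0]]]'

```text
time: 7.75
ee_pos: [0.4526, -0.0557, 0.0264]
eef_rot: [1.0, 0.007, -0.001, 0.001]
ft_force: [-0.4, -0.8, 0.4]
width: 0.0151
```

Run:
```python
from h import *
st();rel((.455,-.056,.012),-89)
```

```text
t 7.75 p [ 0.4526 -0.0557  0.0264] y [ 0.014 -1.     0.002] z [-0.003 -0.002 -1.   ] F [-0.4 -0.8  0.4] w 0.0151 q [-0.97  0.35  1.12  2.14 -0.41  0.89 -1.16]
shift [0.0025, 0.0003, 0.0144] turn [0.002, 0.003, -0.003]
```

Call:
step_arm --increments '[[[0.0025, 0, 0.008], [0.002, 0.003, 0]], [[0.0025, 0, 0.0135], [0.002, 0.003, 0]], [[0.0025, 0, 0.0145], [0.002, 0.003, 0]], [[0.0025, 0, 0.0145], [0.002, 0.003, 0]]]'

```text
time: 8.15
ee_pos: [0.4554, -0.056, 0.0124]
eef_rot: [1.0, 0.007, 0.001, -0.0]
ft_force: [-0.2, 0.3, -1.1]
width: 0.0147
```

Call:
step_arm --increments '[[[0, 0, 0], [0, 0, 0]], [[0, 0, 0], [0, 0, 0]], [[0, 0, 0], [0, 0, 0]], [[0, 0, 0], [0, 0, 0]], [[0, 0, 0], [0, 0, 0]]]' --hand 0.2

```text
time: 8.65
ee_pos: [0.4555, -0.056, 0.0125]
eef_rot: [1.0, 0.007, 0.001, -0.0]
ft_force: [0.0, -1.5, -0.8]
width: 0.0337
```

Run:
```python
from h import *
st()
```

```text
t 8.65 p [ 0.4555 -0.056   0.0125] y [ 0.014 -1.    -0.   ] z [ 0.001  0.    -1.   ] F [ 0.  -1.5 -0.8] w 0.0337 q [-0.93  0.38  1.08  2.14 -0.45  0.86 -1.13]
```

Call:
step_arm --increments '[[[0, 0, 0], [0, 0, 0]], [[0, 0, -0.01], [0, 0, 0]], [[0, 0, -0.023], [0, 0, 0]], [[0, 0, -0.023], [0, 0, 0]], [[0, 0, -0.023], [0, 0, 0]]]' --hand -0.6

```text
time: 9.15
ee_pos: [0.4557, -0.0557, 0.0357]
eef_rot: [1.0, 0.007, 0.001, -0.0]
ft_force: [-0.3, -0.0, -0.3]
width: 0.0653
```

Call:
step_arm --increments '[[[0, -0.01, 0], [0, 0, 0]], [[0, -0.02, 0], [0, 0, 0]], [[0, -0.025, 0], [0, 0, 0]], [[0, -0.03, 0], [0, 0, 0]], [[0, -0.035, 0], [0, 0, 0]]]'

```text
time: 9.65
ee_pos: [0.4551, -0.0202, 0.0357]
eef_rot: [1.0, 0.007, 0.001, -0.0]
ft_force: [-0.3, 0.1, 0.5]
width: 0.0696
```

Run:
```python
from h import *
st()
c=cam('scene','s4')
cv2.imwrite('pics/s4c.png',cv2.resize(c['pixels'][150:310,170:370],None,fx=4,fy=3.7,interpolation=cv2.INTER_CUBIC))
```

```text
t 9.65 p [ 0.4551 -0.0202  0.0357] y [ 0.015 -1.    -0.001] z [ 0.002  0.001 -1.   ] F [-0.3  0.1  0.5] w 0.0696 q [-1.08  0.33  1.15  2.14 -0.38  0.9  -1.26]
```

View pics/s4c.png

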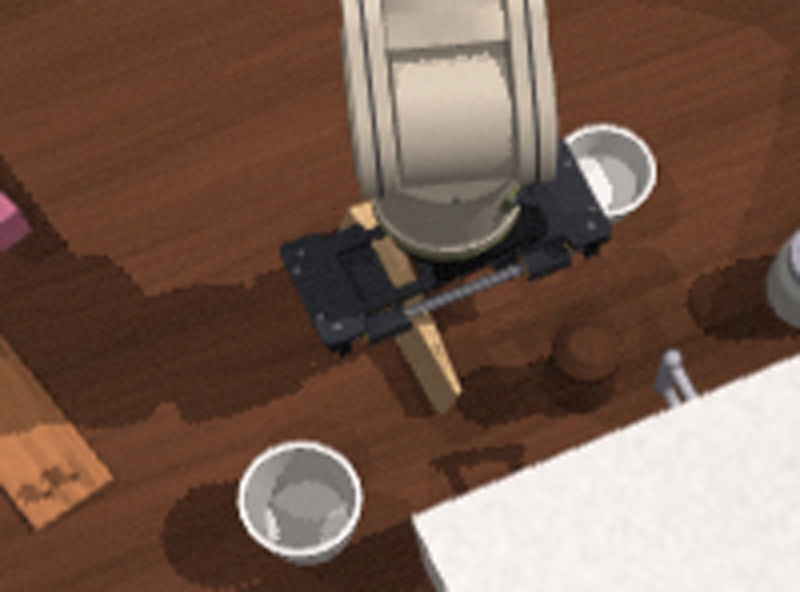

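Call:
step_arm --increments '[[[0, -0.008, 0], [0, 0, 0]], [[0, -0.016, 0], [0, 0, 0]], [[0, -0.02, 0], [0, 0, 0]], [[0, -0.02, 0], [0, 0, 0]]]'

```text
time: 10.1
ee_pos: [0.4549, 0.0014, 0.0356]
eef_rot: [1.0, 0.008, 0.001, -0.001]
ft_force: [-0.5, -0.6, 0.4]
width: 0.0698
```

Call:
step_arm --increments '[[[0, 0, -0.04], [0, 0, 0]], [[0, 0, -0.08], [0, 0, 0]], [[-0.03, 0, -0.12], [0, 0, 0]], [[-0.05, 0, -0.16], [0, 0, 0]], [[-0.05, 0, -0.16], [0, 0, 0]]]' --hand -1

```text
time: 10.6
ee_pos: [0.4078, 0.0047, 0.1812]
eef_rot: [1.0, 0.011, -0.004, -0.003]
ft_force: [1.6, 2.1, -1.4]
width: 0.0862
```

Run:
```python
from h import *
st()
c=cam('scene','s5');t=cam('top','t5')
a=cv2.resize(c['pixels'][150:310,170:370],None,fx=2,fy=2,interpolation=cv2.INTER_CUBIC)
b=cv2.resize(t['pixels'][140:300,200:400],None,fx=2,fy=2,interpolation=cv2.INTER_CUBIC)
cv2.imwrite('pics/s5c.png',np.hstack([a,b]))
```

```text
t 10.6 p [0.4078 0.0047 0.1812] y [ 0.022 -1.    -0.005] z [-0.009  0.005 -1.   ] F [ 1.6  2.1 -1.4] w 0.0862 q [-1.26 -0.37  0.98  2.08  0.31  1.29 -1.95]
```

View pics/s5c.png

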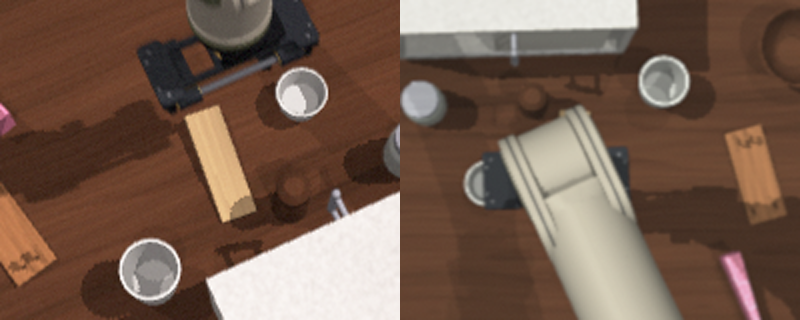

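```bash
cat > wf.py <<'E'
from h import *
def wedge(c,roi):
    x0,y0,x1,y1=roi;hsv=cv2.cvtColor(c['pixels'],cv2.COLOR_BGR2HSV)[y0:y1,x0:x1]
    m=cv2.inRange(hsv,(10,40,140),(30,200,255))|cv2.inRange(hsv,(10,60,90),(30,170,255))*0
    m=cv2.morphologyEx(m,cv2.MORPH_CLOSE,np.ones((3,3)))
    cs,_=cv2.findContours(m,0,2);k=max(cs,key=cv2.contourArea)+np.array([x0,y0])
    rc=cv2.minAreaRect(k.astype(np.float32));print('area',cv2.contourArea(k),rc)
    b=cv2.boxPoints(rc)
    for p in b: print(p,'z.025',onz(c,*p,.025)[:2],'z.004',onz(c,*p,.004)[:2])
    im=c['pixels'].copy();cv2.drawContours(im,[k],-1,(0,255,0),1)
    cv2.imwrite('pics/wf.png',cv2.resize(im[y0:y1,x0:x1],None,fx=5,fy=5))
E
python3 - <<'E'
from wf import *
np.set_printoptions(precision=4,suppress=True)
wedge(load('scene'),(250,195,305,265))
E
```

```text
area 967.5 ((279.74884033203125, 231.1968231201172), (56.4372444152832, 18.498498916625977), 70.34617614746094)
[261.5475 207.733 ] z.025 [ 0.3819 -0.045 ] z.004 [ 0.375  -0.0428]
[278.9683 201.5113] z.025 [0.3841 0.0045] z.004 [0.3772 0.0075]
[297.9502 254.6606] z.025 [ 0.5374 -0.0083] z.004 [ 0.5329 -0.0055]
[280.5294 260.8823] z.025 [ 0.5347 -0.0562] z.004 [ 0.5302 -0.0541]
```

View pics/wf.png

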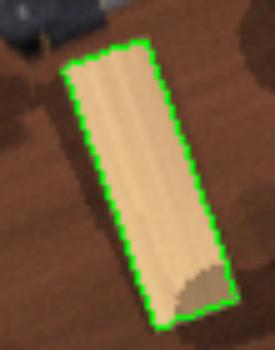

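Run:
```python
from h import *
st();rel((.412,-.022,.09),-93.7)
```

```text
t 10.7 p [0.41   0.0056 0.1858] y [ 0.023 -1.    -0.012] z [ 0.     0.012 -1.   ] F [ 1.6 -0.2 -0.5] w 0.0869 q [-1.24 -0.37  0.96  2.07  0.3   1.29 -1.95]
shift [0.0013, 0.0288, 0.0954] turn [-0.012, 0.0, 0.088]
```

Call:
step_arm --increments '[[[0.001, 0.014, 0.03], [-0.012, 0, 0.05]], [[0.001, 0.029, 0.07], [-0.012, 0, 0.088]], [[0.001, 0.029, 0.095], [-0.012, 0, 0.088]], [[0.001, 0.029, 0.095], [-0.012, 0, 0.088]]]'

```text
time: 11.1
ee_pos: [0.4096, -0.0235, 0.0882]
eef_rot: [0.999, -0.033, -0.002, 0.001]
ft_force: [0.0, 0.2, 0.2]
width: 0.0876
```

Run:
```python
from h import *
st();rel((.412,-.022,.0055),-93.7)
```

```text
t 11.1 p [ 0.4096 -0.0235  0.0882] y [-0.067 -0.998  0.002] z [-0.004 -0.002 -1.   ] F [0.  0.2 0.2] w 0.0876 q [-1.34 -0.22  1.24  2.19  0.24  1.04 -1.87]
shift [0.0026, -0.0019, 0.0827] turn [0.002, 0.004, -0.002]
```

Call:
step_arm --increments '[[[0.0025, -0.002, 0.03], [0.002, 0.004, 0]], [[0.0025, -0.002, 0.06], [0.002, 0.004, 0]], [[0.0025, -0.002, 0.078], [0.002, 0.004, 0]], [[0.0025, -0.002, 0.082], [0.002, 0.004, 0]], [[0.0025, -0.002, 0.0825], [0.002, 0.004, 0]]]'

```text
time: 11.6
ee_pos: [0.411, -0.0225, 0.0048]
eef_rot: [0.999, -0.033, -0.002, 0.002]
ft_force: [0.4, 0.3, 0.6]
width: 0.0868
```

Call:
step_arm --increments '[[[0, 0, 0], [0, 0, 0]], [[0, 0, 0], [0, 0, 0]], [[0, 0, 0], [0, 0, 0]], [[0, 0, 0], [0, 0, 0]], [[0, 0, 0], [0, 0, 0]]]' --hand 1

```text
time: 12.1
ee_pos: [0.4113, -0.022, 0.0052]
eef_rot: [0.999, -0.033, -0.002, 0.001]
ft_force: [-0.1, -0.4, 0.7]
width: 0.0548
```

Call:
step_arm --increments '[[[0, 0, 0], [0, 0, 0]], [[0, 0, 0], [0, 0, 0]], [[0, 0, 0], [0, 0, 0]]]'

```text
time: 12.4
ee_pos: [0.4114, -0.0217, 0.0053]
eef_rot: [0.999, -0.033, -0.002, 0.001]
ft_force: [-1.7, 1.2, 3.9]
width: 0.0471
```

Run:
```python
from h import *
st();rel((.473,-.0565,.0085),-89)
```

```text
t 12.4 p [ 0.4114 -0.0217  0.0053] y [-0.066 -0.998  0.002] z [-0.003 -0.002 -1.   ] F [-1.7  1.2  3.9] w 0.0471 q [-1.13  0.28  1.18  2.25 -0.36  0.81 -1.35]
shift [0.0638, 0.0306, -0.0033] turn [0.002, 0.003, -0.083]
```

Call:
step_arm --increments '[[[0, 0, 0], [0, 0, 0]], [[0, 0, -0.005], [0, 0, 0]], [[0.02, 0.01, -0.005], [0, 0, -0.03]], [[0.04, 0.02, -0.005], [0, 0, -0.06]], [[0.0635, 0.0305, -0.005], [0, 0, -0.083]]]'

```text
time: 12.9
ee_pos: [0.4732, -0.0563, 0.0103]
eef_rot: [1.0, 0.01, -0.002, 0.001]
ft_force: [-0.4, -0.2, -0.1]
width: 0.0475
```

```bash
python3 - <<'E'
from h import *
st();rel((.473,-.0565,.0055),-89)
cam('scene');cam('top','t6')
E
python3 - <<'E'
from wf import *
np.set_printoptions(precision=4,suppress=True)
wedge(load('scene'),(230,205,310,285))
E
```

```text
t 12.9 p [ 0.4732 -0.0563  0.0103] y [ 0.019 -1.     0.001] z [-0.004 -0.001 -1.   ] F [-0.4 -0.2 -0.1] w 0.0475 q [-0.86  0.42  1.02  2.09 -0.47  0.88 -1.12]
shift [-0.0001, 0.0001, 0.0048] turn [0.001, 0.004, 0.002]
area 586.5 ((282.4199523925781, 264.71099853515625), (38.11832046508789, 18.420814514160156), 65.77225494384766)
[266.1996 251.1102] z.025 [ 0.4962 -0.0799] z.004 [ 0.4911 -0.0783]
[282.9979 243.5509] z.025 [ 0.4949 -0.0319] z.004 [ 0.4897 -0.0295]
[298.6403 278.3118] z.025 [ 0.5947 -0.0319] z.004 [ 0.5911 -0.0295]
[281.842  285.8711] z.025 [ 0.5956 -0.0789] z.004 [ 0.592  -0.0772]
```

View pics/wf.png

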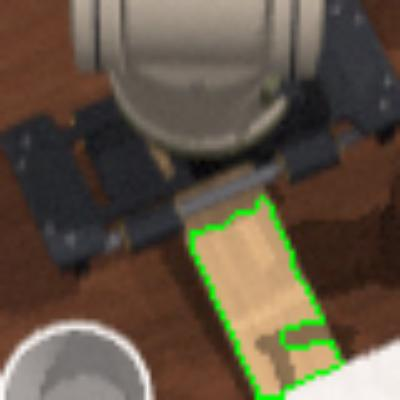

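Call:
step_arm --increments '[[[0, 0, 0.003], [0, 0, 0]], [[0, 0, 0.005], [0.001, 0.004, 0]], [[0, 0, 0.005], [0.001, 0.004, 0]]]'

```text
time: 13.3
ee_pos: [0.4744, -0.058, 0.0056]
eef_rot: [1.0, 0.008, 0.001, 0.001]
ft_force: [0.6, -0.2, -0.5]
width: 0.047
```

Call:
step_arm --increments '[[[0, 0, 0], [0, 0, 0]], [[0, 0, 0], [0, 0, 0]], [[0, 0, 0], [0, 0, 0]], [[0, 0, 0], [0, 0, 0]], [[0, 0, 0], [0, 0, 0]]]' --hand -0.7

```text
time: 13.8
ee_pos: [0.4744, -0.0579, 0.0056]
eef_rot: [1.0, 0.008, 0.001, 0.001]
ft_force: [0.2, 0.0, -1.0]
width: 0.0726
```

Call:
step_arm --increments '[[[0, 0, -0.02], [0, 0, 0]], [[0, 0, -0.06], [0, 0, 0]], [[0.0, 0, -0.1], [0, 0, 0]], [[-0.02, 0, -0.12], [0, 0, 0]], [[-0.04, 0, -0.12], [0, 0, 0]]]'

```text
time: 14.3
ee_pos: [0.4418, -0.058, 0.1261]
eef_rot: [1.0, 0.007, -0.001, 0.001]
ft_force: [-1.0, 0.9, -0.9]
width: 0.0743
```

```bash
python3 - <<'E'
from h import *
st();rel((.42,-.055,.12),-1,20); rel((.42,-.055,.12),179,20)
cam('scene');cam('top','t6')
E
python3 - <<'E'
from wf import *
np.set_printoptions(precision=4,suppress=True)
wedge(load('scene'),(230,205,310,285))
E
```

```text
t 14.3 p [ 0.4418 -0.058   0.1261] y [ 0.015 -1.     0.002] z [-0.001 -0.002 -1.   ] F [-1.   0.9 -0.9] w 0.0743 q [-1.24 -0.09  1.26  2.08  0.1   1.1  -1.59]
shift [-0.0218, -0.0033, 0.0061] turn [-0.272, 0.276, -1.521]
shift [-0.0218, -0.0033, 0.0061] turn [0.278, 0.274, 1.586]
area 896.0 ((277.541015625, 256.6266174316406), (56.85776901245117, 18.815393447875977), 65.69544982910156)
[257.2661 234.5894] z.025 [ 0.4459 -0.084 ] z.004 [ 0.44   -0.0825]
[274.414  226.8453] z.025 [ 0.4443 -0.0345] z.004 [ 0.4383 -0.0322]
[297.8159 278.6638] z.025 [ 0.5947 -0.0342] z.004 [ 0.5911 -0.0318]
[280.6681 286.408 ] z.025 [ 0.5957 -0.0822] z.004 [ 0.5921 -0.0806]
```

View pics/wf.png

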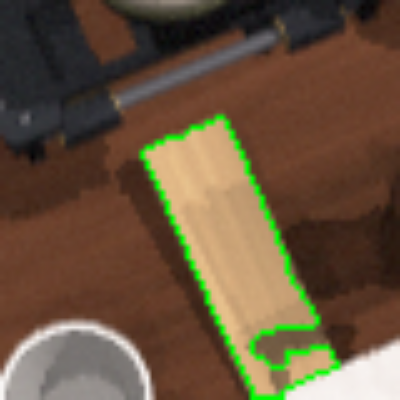

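Call:
step_arm --increments '[[[-0.004, 0, 0], [0, 0, -0.15]], [[-0.008, 0, 0], [0, 0, -0.3]], [[-0.012, 0, 0], [0, 0, -0.45]], [[-0.016, 0, 0], [0, 0, -0.6]], [[-0.02, 0, 0], [0, 0, -0.75]]]' --hand 1

```text
time: 14.9
ee_pos: [0.4199, -0.0566, 0.1253]
eef_rot: [0.926, 0.377, 0.0, -0.004]
ft_force: [0.4, -0.5, -0.7]
width: 0.0421
```

Run:
```python
from h import *
st();rel((.417,-.058,.12),1)
```

```text
t 14.9 p [ 0.4199 -0.0566  0.1253] y [ 0.698 -0.716 -0.007] z [-0.003  0.008 -1.   ] F [ 0.4 -0.5 -0.7] w 0.0421 q [-1.29 -0.31  1.22  2.12  0.31  1.15 -1.02]
shift [-0.0031, -0.001, 0.0053] turn [-0.006, -0.006, -0.816]
```

Call:
step_arm --increments '[[[-0.001, 0, 0], [0, 0, -0.15]], [[-0.002, 0, 0], [0, 0, -0.3]], [[-0.002, -0.001, 0], [0, 0, -0.45]], [[-0.003, -0.001, 0.005], [-0.006, -0.006, -0.6]], [[-0.003, -0.001, 0.005], [-0.006, -0.006, -0.75]]]'

```text
time: 15.4
ee_pos: [0.4165, -0.0578, 0.1201]
eef_rot: [0.724, 0.69, -0.001, 0.0]
ft_force: [0.5, -0.2, 0.4]
width: 0.0036
```

Run:
```python
from h import *
st();rel((.412,-.058,.01),1)
```

```text
t 15.4 p [ 0.4165 -0.0578  0.1201] y [ 0.999 -0.048 -0.001] z [-0.002 -0.002 -1.   ] F [ 0.5 -0.2  0.4] w 0.0036 q [-1.39 -0.45  1.25  2.14  0.46  1.19 -0.41]
shift [-0.0002, -0.0044, 0.1101] turn [-0.002, 0.002, -0.066]
```

Call:
step_arm --increments '[[[0, 0, 0.03], [0, 0, -0.03]], [[0, -0.001, 0.06], [0, 0, -0.06]], [[0, -0.002, 0.09], [0, 0, -0.066]], [[0, -0.002, 0.109], [0, 0, -0.066]], [[0, -0.002, 0.11], [0, 0, -0.066]]]'

```text
time: 15.9
ee_pos: [0.3824, -0.0543, 0.0373]
eef_rot: [0.701, 0.713, 0.005, 0.011]
ft_force: [-0.1, 0.2, -0.3]
width: 0.0003
```

Run:
```python
from h import *
st();rel((.475,-.057,.009),1)
c=cam('scene')
cv2.imwrite('pics/s7.png',cv2.resize(c['pixels'][180:310,200:350],None,fx=5,fy=4.5,interpolation=cv2.INTER_CUBIC))
```

```text
t 15.9 p [ 0.3824 -0.0543  0.0373] y [1.    0.018 0.022] z [ 0.022 -0.008 -1.   ] F [-0.1  0.2 -0.3] w 0.0003 q [-1.44 -0.49  1.34  2.32  0.59  1.01 -0.44]
shift [-0.0041, 0.0919, 0.0304] turn [0.022, 0.008, 0.0]
```

View pics/s7.png

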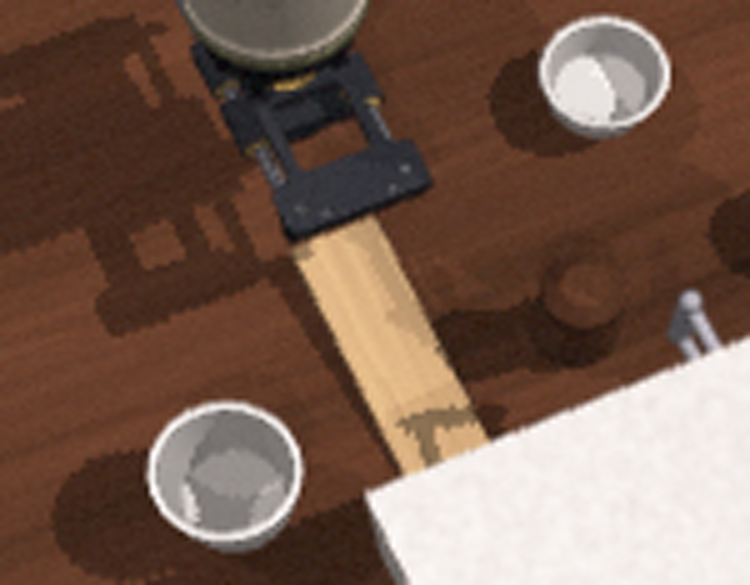

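Call:
step_arm --increments '[[[-0.002, 0.015, 0.005], [0.02, 0.008, 0]], [[-0.004, 0.025, 0.02], [0.022, 0.008, 0]], [[-0.004, 0.028, 0.028], [0.022, 0.008, 0]], [[-0.004, 0.028, 0.028], [0.022, 0.008, 0]]]'

```text
time: 16.35
ee_pos: [0.3838, -0.0541, 0.0372]
eef_rot: [0.701, 0.713, 0.008, 0.011]
ft_force: [0.1, -0.7, 0.1]
width: 0.0002
```

Run:
```python
from h import *
st();rel((.475,-.0575,.009),1)
```

```text
t 16.35 p [ 0.3838 -0.0541  0.0372] y [0.999 0.018 0.027] z [ 0.028 -0.004 -1.   ] F [ 0.1 -0.7  0.1] w 0.0002 q [-1.44 -0.5   1.34  2.32  0.59  1.01 -0.44]
shift [-0.0049, 0.0904, 0.0307] turn [0.027, 0.004, 0.0]
```

Call:
step_arm --increments '[[[-0.02, 0.02, -0.02], [0, 0, 0]], [[-0.03, 0.035, -0.03], [0, 0, 0]], [[-0.046, 0.045, -0.03], [0.025, 0, 0]], [[-0.046, 0.045, -0.03], [0.025, 0, 0]]]'

```text
time: 16.75
ee_pos: [0.4122, -0.0962, 0.083]
eef_rot: [0.702, 0.713, 0.004, 0.01]
ft_force: [0.8, 0.8, -1.4]
width: 0.0006
```

Run:
```python
from h import *
st();rel((.43,-.1,.01),1)
```

```text
t 16.75 p [ 0.4122 -0.0962  0.083 ] y [1.    0.016 0.02 ] z [ 0.02  -0.007 -1.   ] F [ 0.8  0.8 -1.4] w 0.0006 q [-1.39 -0.5   1.34  2.19  0.55  1.12 -0.32]
shift [-0.0035, 0.0163, 0.0734] turn [0.02, 0.008, -0.002]
```

Call:
step_arm --increments '[[[0, 0.03, -0.02], [0.02, 0.008, 0]], [[0, 0.06, -0.03], [0.02, 0.008, 0]], [[0, 0.09, -0.03], [0.02, 0.008, 0]], [[0, 0.09, -0.03], [0.02, 0.008, 0]]]'

```text
time: 17.15
ee_pos: [0.4591, -0.0854, 0.1404]
eef_rot: [0.701, 0.713, 0.012, 0.016]
ft_force: [-0.1, 0.3, -0.6]
width: 0.0005
```

Run:
```python
from h import *
st()
```

```text
t 17.15 p [ 0.4591 -0.0854  0.1404] y [0.999 0.017 0.04 ] z [ 0.04  -0.007 -0.999] F [-0.1  0.3 -0.6] w 0.0005 q [-1.47 -0.5   1.34  2.05  0.53  1.23 -0.32]
```

```bash
cat > kin.py <<'E'
import numpy as np
from scipy.spatial.transform import Rotation as Rn
from scipy.optimize import least_squares
D=[ # q, p, tool y, z
([-1.3076,.3328,-.0647,1.4609,.0216,1.3499,-.0885],[.1761,.5993,.2218],[.282,.959,-.001]),
([-.97,.13,.01,1.67,-.0,1.34,.87],[.3455,.4137,.2399],[-.253,.968,-.001]),
([-.73,-.1,.22,1.9,.02,1.34,1.3],[.4081,.1717,.2401],[-.253,.968,-.001]),
([-.51,-.17,.53,2.02,.09,1.27,1.81],[.4113,-.0739,.1999],[-.253,.967,0]),
([-.22,.24,.88,1.86,-.2,1.14,2.56],[.425,-.3156,.1404],[-.254,.967,0]),
([-.49,.48,1.32,1.86,-.49,1.2,-.19],[.4215,-.3218,.1364],[.382,-.924,.001]),
([-.35,.63,1.14,1.96,-.69,1.01,-.21],[.425,-.3165,.0193],[.249,-.968,0]),
([-1.2,.02,1.33,2.03,-.03,1.1,-1.42],[.4551,-.0809,.1337],[.014,-1,.001]),
([-.93,.38,1.08,2.14,-.45,.86,-1.13],[.4555,-.056,.0125],[.014,-1,0]),
([-1.26,-.37,.98,2.08,.31,1.29,-1.95],[.4078,.0047,.1812],[.022,-1,-.005]),
([-1.13,.28,1.18,2.25,-.36,.81,-1.35],[.4114,-.0217,.0053],[-.066,-.998,.002]),
([-1.29,-.31,1.22,2.12,.31,1.15,-1.02],[.4199,-.0566,.1253],[.698,-.716,-.007]),
([-1.44,-.49,1.34,2.32,.59,1.01,-.44],[.3824,-.0543,.0373],[1,.018,.022]),
([-1.47,-.5,1.34,2.05,.53,1.23,-.32],[.4591,-.0854,.1404],[.999,.017,.04])]
rz=lambda a:Rn.from_rotvec([0,0,a]);ry=lambda a:Rn.from_rotvec([0,a,0])
def fk(q,L):
    R=rz(-q[0])*ry(q[1]);p=np.array([L[4],0,L[0]])
    p=p+R.apply([L[5],0,L[1]]);R=R*rz(-q[2])
    R=R*ry(q[3]);p=p+R.apply([L[6],0,L[2]]);R=R*rz(-q[4])*ry(q[5]);p=p+R.apply([L[7],0,L[3]])
    R=R*rz(-q[6]+L[8]); return p,R
def res(L):
    o=[]
    for q,p,y in D:
        a,R=fk(q,L);o+=list(a-p)+list(.1*(R.apply([0,1,0])-y))
    return np.array(o)
if __name__=='__main__':
    for s in (0,np.pi,np.pi/2,-np.pi/2):
        f=least_squares(res,[.3,.35,.35,.25,0,0,0,0,s]);print(f.cost,np.round(f.x,4).tolist(),np.abs(f.fun).max())
E
python3 kin.py
```

```text
0.0018149120391770148 [0.2414, 0.4736, 0.5203, 0.3088, 0.0361, -0.0395, 0.0464, 0.002, 1.5691] 0.026095058001963267
0.0018149120391770094 [0.2414, 0.4736, 0.5203, 0.3088, 0.0361, -0.0395, 0.0464, 0.002, 1.5691] 0.02609505796137978
0.0018149120391770177 [0.2414, 0.4736, 0.5203, 0.3088, 0.0361, -0.0395, 0.0464, 0.002, 1.5691] 0.026095057929801872
0.0018149120391770118 [0.2414, 0.4736, 0.5203, 0.3088, 0.0361, -0.0395, 0.0464, 0.002, 1.5691] 0.026095057960978073
```

```bash
sed -i 's/p=p+R.apply(\[L\[5\],0,L\[1\]\]);R=R\*rz(-q\[2\])/R=R*rz(-q[2]);p=p+R.apply([L[5],0,L[1]])/; s/p=p+R.apply(\[L\[6\],0,L\[2\]\]);R=R\*rz(-q\[4\])\*ry(q\[5\]);p=p+R.apply(\[L\[7\],0,L\[3\]\])/R=R*rz(-q[4]);p=p+R.apply([L[6],L[9],L[2]]);R=R*ry(q[5]);p=p+R.apply([L[7],0,L[3]])/; s/0,0,0,0,s\]/0,0,0,0,s,0]/' kin.py; python3 kin.py
python3 - <<'E'
from kin import *
f=least_squares(res,[.3,.35,.35,.25,0,0,0,0,1.57,0]);print(np.round(f.fun.reshape(-1,6),3))
E
```

```text
0.0006459623141519879 [0.2621, 0.4568, 0.4685, 0.3982, 0.0111, -0.0272, -0.0277, -0.0421, 1.5691, -0.0338] 0.011440584564771705
0.0006459623141519895 [0.2621, 0.4568, 0.4685, 0.3982, 0.0111, -0.0272, -0.0277, -0.0421, 1.5691, -0.0338] 0.011440584811738597
0.0006459623141519921 [0.2621, 0.4568, 0.4685, 0.3982, 0.0111, -0.0272, -0.0277, -0.0421, 1.5691, -0.0338] 0.011440584496529682
0.0006459623141519882 [0.2621, 0.4568, 0.4685, 0.3982, 0.0111, -0.0272, -0.0277, -0.0421, 1.5691, -0.0338] 0.011440584643820972
[[ 0.001  0.008  0.006 -0.     0.    -0.   ]
 [ 0.002  0.007  0.001 -0.    -0.     0.   ]
 [ 0.     0.005 -0.005  0.001  0.     0.   ]
 [ 0.004  0.009 -0.002  0.     0.    -0.   ]
 [ 0.002  0.011 -0.001 -0.    -0.     0.   ]
 [-0.007  0.011 -0.008 -0.    -0.     0.   ]
 [-0.009  0.009 -0.007 -0.001 -0.    -0.   ]
 [-0.    -0.004  0.002 -0.     0.    -0.001]
 [ 0.001 -0.003 -0.002  0.001  0.    -0.   ]
 [-0.002 -0.001 -0.001  0.     0.    -0.   ]
 [ 0.005 -0.009 -0.     0.     0.    -0.   ]
 [ 0.002 -0.004  0.005 -0.    -0.     0.   ]
 [ 0.006  0.004  0.007 -0.     0.001 -0.   ]
 [-0.004 -0.007  0.006  0.     0.    -0.001]]
```

```bash
python3 - <<'E'
s=open('kin.py').read()
a=s.index('def fk');b=s.index('def res')
s=s[:a]+'''def fk(q,L):
    R=rz(-q[0]);p=R.apply([L[4],L[5],L[0]])+0
    R=R*ry(q[1]);R=R*rz(-q[2]);p=p+R.apply([L[6],L[7],L[1]])
    R=R*ry(q[3]);R=R*rz(-q[4]);p=p+R.apply([L[8],L[9],L[2]])
    R=R*ry(q[5]);R=R*rz(-q[6]+L[12]);p=p+R.apply([0,0,L[3]]);p=p+(R*rz(q[6]-L[12])).apply([L[10],L[11],0]); return p,R
'''+s[b:]
s=s.replace('0,0,0,0,s,0]','0,0,0,0,0,0,0,0,s]')
open('kin.py','w').write(s)
E
python3 kin.py
```

```text
4.0314499898903624e-05 [0.3276, 0.4475, 0.4931, 0.4179, 0.0004, -0.0213, -0.0044, -0.021, 0.0018, -0.2278, -0.0023, 0.2246, 1.5691] 0.0030338994094002425
4.031449989894491e-05 [0.3276, 0.4475, 0.4931, 0.4179, 0.0004, -0.0213, -0.0044, -0.021, 0.0018, 12.0404, -0.0023, -12.0436, 1.5691] 0.003033901047724885
4.0314499898892945e-05 [0.3276, 0.4475, 0.4931, 0.4179, 0.0004, -0.0213, -0.0044, -0.021, 0.0018, -1.959, -0.0023, 1.9559, 1.5691] 0.003033899841826615
4.0314499967188575e-05 [0.3276, 0.4475, 0.4931, 0.4179, 0.0004, -0.0213, -0.0044, -0.021, 0.0018, 4417.5599, -0.0023, -4417.5631, 1.5691] 0.003033902205788752
```

```bash
cat >> kin.py <<'E'
L=np.array([0.3276,0.4475,0.4931,0.4179,0.0004,-0.0213,-0.0044,-0.021,0.0018,-0.2278,-0.0023,0.2246,1.5691])
lo=np.array([-2.6,-.5,-1.47,.16,-1.27,.06,-2.6]);hi=np.array([2.6,2.12,1.34,2.42,4.41,2.06,2.6])
def jac(q):
    p0,R0=fk(q,L);J=np.zeros((6,7))
    for i in range(7):
        d=np.array(q,float);d[i]+=1e-5;p,R=fk(d,L);J[:3,i]=(p-p0)/1e-5;J[3:,i]=(R*R0.inv()).as_rotvec()/1e-5
    return p0,R0,J
def down(h,tilt=0):
    a=np.radians(h);y=np.array([np.cos(a),np.sin(a),0]);z=np.array([0,0,-1.]);x=np.cross(y,z)
    R=Rn.from_matrix(np.stack([x,y,z],1));return Rn.from_rotvec([0,-np.radians(tilt),0])*R
def go(q,p,R,n=60,clamp=True,lam=.02):
    q=np.array(q,float);p0,R0=fk(q,L);w=(R*R0.inv()).as_rotvec()
    for k in range(1,n+1):
        pt=p0+(np.array(p)-p0)*k/n;Rt=Rn.from_rotvec(w*k/n)*R0
        for _ in range(2):
            a,b,J=jac(q);e=np.r_[pt-a,(Rt*b.inv()).as_rotvec()]
            dq=J.T@np.linalg.solve(J@J.T+lam**2*np.eye(6)*0.01,e);q=q+np.clip(dq,-.2,.2)
            if clamp:q=np.clip(q,lo+.003,hi-.003)
    a,b=fk(q,L);return q,np.linalg.norm(a-p),(R*b.inv()).magnitude()
E
python3 - <<'E'
from kin import *
np.set_printoptions(precision=2,suppress=True)
# check vs observed
print(go(D[4][0],[.4215,-.3218,.1364],down(14.4),n=1)[0] if 0 else '')
q=D[4][0]
for h in (60,15,-30,-67.5): q,_,_=go(q,[.4215,-.3218,.1364],down(h)); 
print('turn',q,'obs',D[5][0])
print('descend',go(D[5][0],D[6][1],down(-75.6))[0],'obs',D[6][0])
print('left',go(D[0][0],D[1][1],down(104.6))[0],D[1][0]);print(go(D[1][0],D[2][1],down(104.6))[0],D[2][0])
print(go([-.49,.47,1.3,1.87,-.49,1.18,-.34],D[7][1],down(-89.2))[0],D[7][0])
E
```

```text
turn [-0.5   0.49  1.34  1.86 -0.52  1.21 -0.16] obs [-0.49, 0.48, 1.32, 1.86, -0.49, 1.2, -0.19]
descend [-0.35  0.63  1.14  1.95 -0.69  1.01 -0.21] obs [-0.35, 0.63, 1.14, 1.96, -0.69, 1.01, -0.21]
left [-0.98  0.13  0.03  1.67 -0.    1.34  0.87] [-0.97, 0.13, 0.01, 1.67, -0.0, 1.34, 0.87]
[-0.74 -0.1   0.22  1.9   0.02  1.34  1.3 ] [-0.73, -0.1, 0.22, 1.9, 0.02, 1.34, 1.3]
[-1.2   0.04  1.33  2.03 -0.04  1.1  -1.41] [-1.2, 0.02, 1.33, 2.03, -0.03, 1.1, -1.42]
```

```bash
cat > plan.py <<'E'
from kin import *
import sys
np.set_printoptions(precision=2,suppress=True)
q0=[-1.47,-.5,1.34,2.05,.53,1.23,-.32]
rng=np.random.default_rng(int(sys.argv[1]))
import time;t0=time.time();best=[]
def marg(q): return np.min(np.minimum(q-lo,hi-q))
while time.time()-t0<240:
    k=rng.integers(1,4);ws=[]
    for _ in range(k):
        ws.append((np.round([rng.uniform(.42,.6),rng.uniform(-.3,.3),rng.uniform(.24,.4)],2),int(rng.integers(-9,19)*10),int(rng.choice([0,0,20]))))
    hf=rng.choice([1,1,181]);tf=0
    ws+= [(np.array([.415,-.058,.12]),hf,0),(np.array([.415,-.058,.012]),hf,0),(np.array([.49,-.058,.012]),hf,0),(np.array([.49,-.058,.012]),hf,20),(np.array([.545,-.058,.012]),hf,20)]
    q=np.array(q0);ok=True;m=9;cost=0;pp=np.array([.459,-.085,.14]);pq=1
    for i,(p,h,t) in enumerate(ws):
        q,e1,e2=go(q,p,down(h,t),n=14)
        cost+=max(np.linalg.norm(p-pp)/.05,abs(h-pq)/8.59)*.1;pp,pq=p,h
        if e1>.003 or e2>.02: ok=False;break
        if i>=k-1: m=min(m,marg(q))
    if ok: best.append((m-.02*cost,m,cost,[(w[0].tolist(),w[1],w[2]) for w in ws[:k+1]],q))
best.sort(key=lambda b:-b[0])
print(len(best))
for b in best[:2]: print(b)
E
for i in 1 2 3 4; do python3 plan.py $i > /tmp/p$i & done; wait; cat /tmp/p?
```

```text
40
(np.float64(-0.01734745847331405), np.float64(0.019832343158474153), np.float64(1.85899008158941), [([0.48, 0.05, 0.4], -30, 20), ([0.5, 0.08, 0.35], -10, 0), ([0.415, -0.058, 0.12], np.int64(1), 0)], array([-0.88,  0.26,  0.99,  2.27, -0.59,  0.44,  0.57]))
(np.float64(-0.019663933432474467), np.float64(0.02291776621828223), np.float64(2.129084982537835), [([0.48, 0.04, 0.3], -40, 20), ([0.52, 0.15, 0.39], -70, 0), ([0.415, -0.058, 0.12], np.int64(1), 0)], array([-0.77,  0.22,  0.87,  2.27, -0.48,  0.42,  0.48]))
47
(np.float64(-0.019158899195308075), np.float64(0.019750170913136245), np.float64(1.945453505422216), [([0.44, 0.08, 0.39], -10, 0), ([0.58, 0.05, 0.27], -30, 0), ([0.415, -0.058, 0.12], np.int64(1), 0)], array([-0.89,  0.26,  1.  ,  2.27, -0.6 ,  0.44,  0.59]))
(np.float64(-0.02426445068435381), np.float64(0.01981321198693342), np.float64(2.2038831335643616), [([0.48, 0.18, 0.4], -60, 20), ([0.51, -0.04, 0.37], -40, 0), ([0.415, -0.058, 0.12], np.int64(1), 0)], array([-0.88,  0.26,  0.99,  2.27, -0.59,  0.44,  0.58]))
53
(np.float64(-0.01872894480458419), np.float64(0
[... 269 characters left out ...]
88920603), np.float64(2.1279744406385763), [([0.44, 0.24, 0.3], -60, 20), ([0.49, 0.1, 0.27], -20, 0), ([0.415, -0.058, 0.12], np.int64(1), 0)], array([-0.85,  0.25,  0.96,  2.27, -0.56,  0.43,  0.55]))
51
(np.float64(-0.020704960362168984), np.float64(0.019835596792771693), np.float64(2.0270278577470338), [([0.46, 0.15, 0.32], -30, 20), ([0.59, 0.06, 0.34], 0, 0), ([0.415, -0.058, 0.12], np.int64(1), 0)], array([-0.88,  0.26,  0.99,  2.27, -0.59,  0.44,  0.57]))
(np.float64(-0.020914968627425718), np.float64(0.0030000000000000027), np.float64(1.195748431371286), [([0.46, -0.18, 0.26], 30, 0), ([0.415, -0.058, 0.12], np.int64(1), 0)], array([-0.9 ,  0.27,  1.02,  2.27, -0.61,  0.44,  0.6 ]))
```

Run:
```python
from h import *
rel((.45,.2,.39),-70,20)
```

```text
shift [0.2837, 0.0057, -0.2517] turn [-0.268, 0.193, 1.229]
```

Call:
step_arm --increments '[[[0.03, 0, -0.028], [-0.03, 0.02, 0.135]], [[0.06, 0.001, -0.056], [-0.06, 0.04, 0.27]], [[0.09, 0.002, -0.084], [-0.09, 0.06, 0.405]], [[0.12, 0.003, -0.11], [-0.12, 0.08, 0.54]], [[0.15, 0.003, -0.14], [-0.15, 0.1, 0.675]]]'

```text
time: 17.65
ee_pos: [0.4528, 0.0661, 0.2782]
eef_rot: [0.894, 0.435, 0.102, 0.028]
ft_force: [1.1, -0.7, 0.4]
width: 0.0004
```

Run:
```python
from h import *
st();rel((.45,.2,.39),-70,20)
```

```text
t 17.65 p [0.4528 0.0661 0.2782] y [ 0.772 -0.62   0.14 ] z [ 0.208  0.038 -0.977] F [ 1.1 -0.7  0.4] w 0.0004 q [-1.15 -0.41  0.69  1.98  0.33  1.29 -1.21]
shift [0.121, -0.0695, -0.1048] turn [-0.114, 0.092, 0.549]
```

```bash
cat > tail.py <<'E'
from kin import *
np.set_printoptions(precision=2,suppress=True)
def tail(q,pre,hf=1):
    ws=pre+[([.415,-.058,.12],hf,0),([.415,-.058,.012],hf,0),([.49,-.058,.012],hf,0),([.49,-.058,.012],hf,20),([.545,-.058,.012],hf,20)]
    for p,h,t in ws:
        q,e1,e2=go(q,p,down(h,t),n=20);print(p,h,t,q,round(e1,4),round(e2,3))
    print()
E
python3 - <<'E'
from tail import *
q=[-1.15,-.41,.69,1.98,.33,1.29,-1.21]
tail(q,[]);tail(q,[([.45,.2,.39],-70,20),([.6,.22,.29],-40,0)]);tail(q,[([.6,.1,.29],-40,0)])
E
```

```text
[0.415, -0.058, 0.12] 1 0 [-1.38 -0.45  1.24  2.14  0.46  1.2  -0.34] 0.0 0.0
[0.415, -0.058, 0.012] 1 0 [-1.64 -0.39  1.34  2.27  0.5   0.91 -0.34] 0.1148 0.27
[0.49, -0.058, 0.012] 1 0 [-0.91  0.53  1.11  2.05 -0.6   0.93  0.55] 0.0 0.0
[0.49, -0.058, 0.012] 1 20 [-1.3   0.15  1.34  2.4  -0.47  0.4   0.52] 0.0409 0.085
[0.545, -0.058, 0.012] 1 20 [-0.95  0.3   1.08  2.27 -0.68  0.46  0.65] 0.0 0.0

[0.45, 0.2, 0.39] -70 20 [-1.09 -0.33  0.29  1.82  0.35  1.4  -2.05] 0.0 0.0
[0.6, 0.22, 0.29] -40 0 [-0.88  0.38  0.62  1.34 -0.22  1.49 -0.97] 0.0 0.0
[0.415, -0.058, 0.12] 1 0 [-0.72 -0.09  0.73  2.13  0.07  1.08 -0.  ] 0.0 0.0
[0.415, -0.058, 0.012] 1 0 [-0.67  0.16  0.75  2.22 -0.15  0.81  0.19] 0.0 0.0
[0.49, -0.058, 0.012] 1 0 [-0.59  0.34  0.7   2.04 -0.29  0.86  0.29] 0.0 0.0
[0.49, -0.058, 0.012] 1 20 [-0.7   0.04  0.76  2.39 -0.13  0.38  0.18] 0.0 0.0
[0.545, -0.058, 0.012] 1 20 [-0.61  0.19  0.68  2.26 -0.35  0.4   0.37] 0.0 0.0

[0.6, 0.1, 0.29] -40 0 [-0.99  0.38  1.01  1.44 -0.32  1.49 -0.69] 0.0 0.0
[0.415, -0.058, 0.12] 1 0 [-1.04 -0.17  1.03  2.14  0.16  1.09 -0.08] 0.0 0.0
[0.415, -0.058, 0.012] 1 0 [-0.94  0.23  1.06  2.23 -0.27  0.82  0.31] 0.0 0.0
[0.49, -0.058, 0.012] 1 0 [-0.78  0.42  0.93  2.05 -0.44  0.88  0.42] 0.0 0.0
[0.49, -0.058, 0.012] 1 20 [-1.04  0.05  1.12  2.4  -0.2   0.38  0.26] 0.0 0.0
[0.545, -0.058, 0.012] 1 20 [-0.82  0.24  0.92  2.27 -0.53  0.42  0.52] 0.0 0.0
```

Call:
step_arm --increments '[[[0.03, -0.017, -0.025], [-0.03, 0.02, 0.135]], [[0.06, -0.034, -0.05], [-0.06, 0.04, 0.27]], [[0.09, -0.05, -0.08], [-0.09, 0.07, 0.405]], [[0.12, -0.07, -0.105], [-0.114, 0.092, 0.549]], [[0.12, -0.07, -0.105], [-0.114, 0.092, 0.549]]]'

```text
time: 18.15
ee_pos: [0.4476, 0.2046, 0.3907]
eef_rot: [0.97, 0.171, 0.172, 0.029]
ft_force: [-0.6, -0.2, 0.3]
width: 0.0004
```

Run:
```python
from h import *
st();rel((.6,.22,.29),-40,0)
```

```text
t 18.15 p [0.4476 0.2046 0.3907] y [ 0.322 -0.94   0.116] z [ 0.344  0.002 -0.939] F [-0.6 -0.2  0.3] w 0.0004 q [-1.1  -0.29  0.33  1.77  0.34  1.39 -2.01]
shift [0.1071, 0.0229, 0.147] turn [0.202, -0.292, -0.518]
```

Call:
step_arm --increments '[[[0.025, 0.005, 0.035], [0.045, -0.065, -0.115]], [[0.05, 0.01, 0.07], [0.09, -0.13, -0.23]], [[0.075, 0.016, 0.1], [0.135, -0.195, -0.345]], [[0.1, 0.02, 0.135], [0.18, -0.26, -0.46]], [[0.107, 0.023, 0.147], [0.202, -0.292, -0.518]]]'

```text
time: 18.65
ee_pos: [0.6007, 0.2195, 0.2873]
eef_rot: [0.905, 0.425, -0.002, -0.0]
ft_force: [-0.5, 1.0, 1.7]
width: 0.0003
```

Run:
```python
from h import *
st();rel((.418,-.058,.12),1,0)
```

```text
t 18.65 p [0.6007 0.2195 0.2873] y [ 0.77  -0.638 -0.002] z [-0.004 -0.001 -1.   ] F [-0.5  1.   1.7] w 0.0003 q [-0.91  0.39  0.68  1.34 -0.24  1.49 -0.94]
shift [-0.3297, 0.0369, 0.1683] turn [-0.003, 0.002, -0.71]
```

Call:
step_arm --increments '[[[-0.045, 0.005, 0.0], [0, 0, -0.1]], [[-0.09, 0.01, 0.01], [0, 0, -0.2]], [[-0.135, 0.015, 0.03], [0, 0, -0.3]], [[-0.18, 0.02, 0.05], [0, 0, -0.4]], [[-0.22, 0.025, 0.07], [0, 0, -0.5]]]'

```text
time: 19.15
ee_pos: [0.4768, 0.0313, 0.2153]
eef_rot: [0.771, 0.637, -0.003, -0.001]
ft_force: [0.9, -0.9, 1.5]
width: 0.0005
```

Run:
```python
from h import *
st();rel((.418,-.058,.12),1,0)
```

```text
t 19.15 p [0.4768 0.0313 0.2153] y [ 0.982 -0.187 -0.006] z [-0.006 -0.002 -1.   ] F [ 0.9 -0.9  1.5] w 0.0005 q [-0.86 -0.02  0.7   1.87  0.01  1.29 -0.35]
shift [-0.0985, -0.0404, 0.0958] turn [-0.006, 0.002, -0.206]
```

Call:
step_arm --increments '[[[-0.03, -0.013, 0.03], [0, 0, -0.07]], [[-0.06, -0.027, 0.06], [0, 0, -0.14]], [[-0.0985, -0.0404, 0.0958], [-0.006, 0.002, -0.206]], [[-0.0985, -0.0404, 0.0958], [-0.006, 0.002, -0.206]]]'

```text
time: 19.55
ee_pos: [0.4118, -0.0616, 0.1152]
eef_rot: [0.702, 0.712, -0.003, -0.003]
ft_force: [0.2, 0.5, -0.4]
width: 0.0005
```

Run:
```python
from h import *
st();rel((.418,-.0585,.009),1,0)
```

```text
t 19.55 p [ 0.4118 -0.0616  0.1152] y [ 1.     0.015 -0.008] z [-0.008  0.    -1.   ] F [ 0.2  0.5 -0.4] w 0.0005 q [-0.77 -0.09  0.8   2.14  0.07  1.08  0.  ]
shift [0.003, 0.0072, 0.1061] turn [-0.008, -0.0, -0.002]
```

Call:
step_arm --increments '[[[0.003, 0.003, 0.035], [-0.008, 0, 0]], [[0.003, 0.006, 0.07], [-0.008, 0, 0]], [[0.003, 0.006, 0.1], [-0.008, 0, 0]], [[0.003, 0.006, 0.106], [-0.008, 0, 0]]]'

```text
time: 19.95
ee_pos: [0.4135, -0.0592, 0.0061]
eef_rot: [0.702, 0.712, -0.003, -0.002]
ft_force: [-0.4, 0.1, 0.3]
width: 0.0011
```

Run:
```python
from h import *
st();rel((.478,-.0575,.009),1,0)
c=cam('scene')
cv2.imwrite('pics/s8.png',cv2.resize(c['pixels'][180:310,200:350],None,fx=5,fy=4.5,interpolation=cv2.INTER_CUBIC))
```

```text
t 19.95 p [ 0.4135 -0.0592  0.0061] y [ 1.     0.015 -0.007] z [-0.007 -0.002 -1.   ] F [-0.4  0.1  0.3] w 0.0011 q [-0.73  0.19  0.82  2.23 -0.19  0.8   0.23]
shift [0.0008, 0.0645, -0.0033] turn [-0.007, 0.002, -0.003]
```

View pics/s8.png

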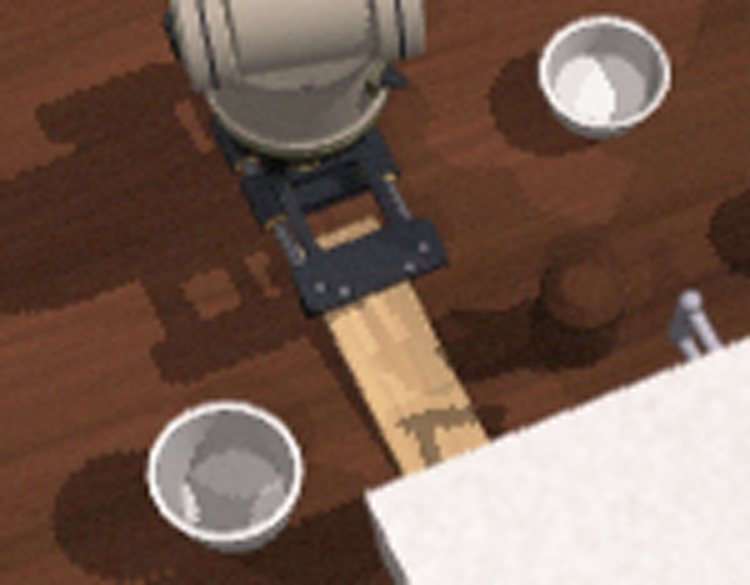

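Call:
step_arm --increments '[[[0.0, 0.01, -0.003], [-0.007, 0, 0]], [[0.0, 0.02, -0.003], [-0.007, 0, 0]], [[0.0, 0.03, -0.003], [-0.007, 0, 0]], [[0.0, 0.04, -0.003], [-0.007, 0, 0]], [[0.0, 0.05, -0.003], [-0.007, 0, 0]]]'

```text
time: 20.5
ee_pos: [0.4656, -0.0582, 0.0101]
eef_rot: [0.702, 0.712, 0.0, 0.001]
ft_force: [-1.2, 0.3, 0.5]
width: 0.0006
```

Run:
```python
from h import *
st()
c=cam('scene')
cv2.imwrite('pics/s9.png',cv2.resize(c['pixels'][180:310,200:350],None,fx=5,fy=4.5,interpolation=cv2.INTER_CUBIC))
```

```text
t 20.5 p [ 0.4656 -0.0582  0.0101] y [1.    0.015 0.002] z [ 0.002 -0.001 -1.   ] F [-1.2  0.3  0.5] w 0.0006 q [-0.67  0.3   0.78  2.11 -0.29  0.83  0.3 ]
```

View pics/s9.png

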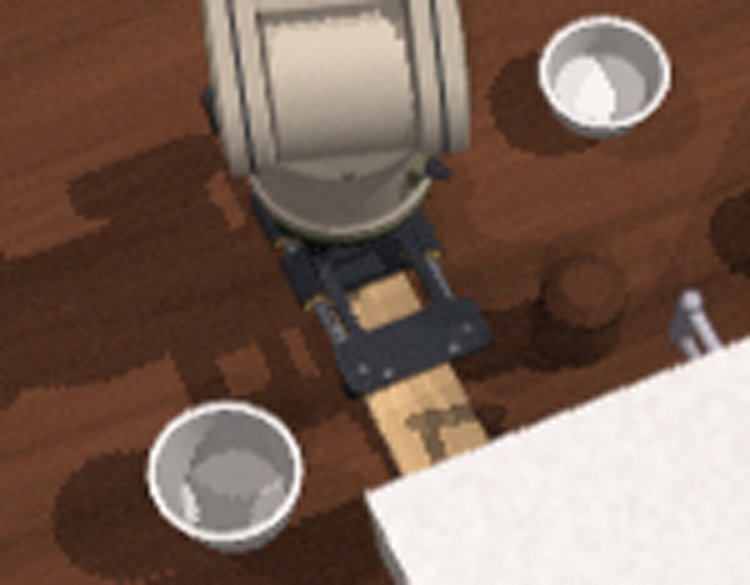

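Call:
step_arm --increments '[[[0.0, 0.006, 0.001], [0, 0, 0]], [[0.0, 0.012, 0.001], [0, 0, 0]], [[0.0, 0.018, 0.001], [0, 0, 0]], [[0.0, 0.024, 0.001], [0, 0, 0]], [[0.0, 0.03, 0.001], [0, 0, 0]]]'

```text
time: 21.05
ee_pos: [0.4944, -0.0577, 0.0087]
eef_rot: [0.702, 0.712, -0.001, -0.001]
ft_force: [-12.6, 0.1, 10.0]
width: 0.0005
```

Run:
```python
from h import *
st()
from tail import *
q=r.read_state()['joint_positions']
for p,h,t in [([.505,-.058,.009],1,0),([.5,-.058,.009],1,15),([.5,-.058,.009],1,20),([.55,-.058,.009],1,20)]:
    q,e1,e2=go(q,p,down(h,t),n=20);print(p,t,q,e1,e2)
c=cam('scene')
cv2.imwrite('pics/s10.png',cv2.resize(c['pixels'][180:310,200:350],None,fx=5,fy=4.5,interpolation=cv2.INTER_CUBIC))
```

```text
t 21.05 p [ 0.4944 -0.0577  0.0087] y [ 1.     0.015 -0.003] z [-0.003 -0.001 -1.   ] F [-12.6   0.1  10. ] w 0.0005 q [-0.63  0.38  0.76  2.04 -0.34  0.86  0.33]
[0.505, -0.058, 0.009] 0 [-0.62  0.4   0.75  2.01 -0.35  0.87  0.34] 3.1113685469329113e-11 1.47012554027406e-11
[0.5, -0.058, 0.009] 15 [-0.73  0.15  0.8   2.29 -0.26  0.5   0.29] 1.8015775979157147e-09 4.314472910163328e-09
[0.5, -0.058, 0.009] 20 [-0.75  0.09  0.82  2.37 -0.23  0.37  0.27] 1.7157602203407246e-09 6.125573453334535e-10
[0.55, -0.058, 0.009] 20 [-0.64  0.22  0.73  2.25 -0.42  0.4   0.42] 6.888825301917603e-09 3.1620171067554415e-09
```

View pics/s10.png

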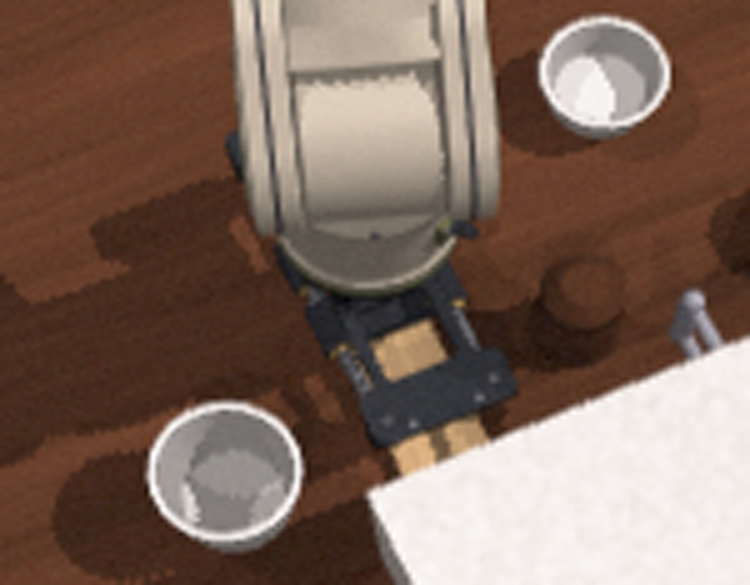

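Call:
step_arm --increments '[[[0.0, 0.005, -0.001], [0, 0, 0]], [[0.0, 0.01, -0.001], [0, 0, 0]], [[0.0, 0.015, -0.001], [0, 0, 0]], [[0.0, 0.018, -0.001], [0, 0, 0]]]'

```text
time: 21.5
ee_pos: [0.5114, -0.0572, 0.0088]
eef_rot: [0.702, 0.712, -0.003, -0.002]
ft_force: [-9.1, 0.2, 3.6]
width: 0.0002
```

Run:
```python
from h import *
st()
```

```text
t 21.5 p [ 0.5114 -0.0572  0.0088] y [ 1.     0.015 -0.007] z [-0.007 -0.001 -1.   ] F [-9.1  0.2  3.6] w 0.0002 q [-0.61  0.41  0.74  1.99 -0.36  0.88  0.34]
```

Run:
```python
from h import *
rel((.5,-.0575,.012),1,20)
```

```text
shift [-0.0001, -0.0114, -0.0032] turn [-0.356, -0.005, -0.002]
```

Call:
step_arm --increments '[[[0, -0.0115, -0.003], [-0.01, 0, 0]], [[0, -0.0115, -0.003], [-0.12, 0, 0]], [[0, -0.0115, -0.003], [-0.24, 0, 0]], [[0, -0.0115, -0.003], [-0.356, -0.005, 0]], [[0, -0.0115, -0.003], [-0.356, -0.005, 0]]]'

```text
time: 22.0
ee_pos: [0.4963, -0.0571, 0.0102]
eef_rot: [0.692, 0.701, 0.122, 0.123]
ft_force: [0.2, 0.3, -0.1]
width: 0.0005
```

Run:
```python
from h import *
st();rel((.52,-.0575,.009),1,20);rel((.55,-.0570,.009),1,20)
c=cam('scene')
cv2.imwrite('pics/s11.png',cv2.resize(c['pixels'][180:310,200:350],None,fx=5,fy=4.5,interpolation=cv2.INTER_CUBIC))
```

```text
t 22.0 p [ 0.4963 -0.0571  0.0102] y [0.94  0.014 0.342] z [ 0.342  0.002 -0.94 ] F [ 0.2  0.3 -0.1] w 0.0005 q [-0.73  0.12  0.8   2.33 -0.28  0.39  0.31]
shift [-0.0007, 0.0218, 0.0093] turn [-0.0, -0.002, -0.004]
shift [-0.0006, 0.05, 0.0195] turn [-0.0, -0.002, -0.004]
```

View pics/s11.png

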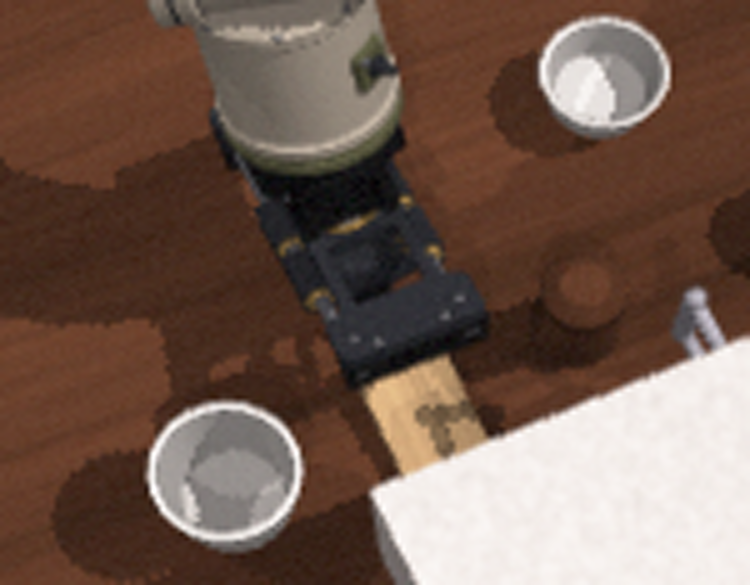

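Call:
step_arm --increments '[[[0, 0.006, 0.003], [0, 0, 0]], [[0, 0.012, 0.0055], [0, 0, 0]], [[0, 0.017, 0.0075], [0, 0, 0]], [[0, 0.022, 0.009], [0, 0, 0]], [[0, 0.027, 0.011], [0, 0, 0]]]'

```text
time: 22.55
ee_pos: [0.5266, -0.0564, 0.0094]
eef_rot: [0.692, 0.702, 0.12, 0.121]
ft_force: [-11.3, 0.4, 9.4]
width: 0.0005
```

Run:
```python
from h import *
st()
```

```text
t 22.55 p [ 0.5266 -0.0564  0.0094] y [0.942 0.015 0.336] z [ 0.336  0.002 -0.942] F [-11.3   0.4   9.4] w 0.0005 q [-0.67  0.21  0.75  2.25 -0.39  0.42  0.4 ]
```

Call:
step_arm --increments '[[[0, 0.004, 0.001], [0, 0, 0]], [[0, 0.008, 0.0025], [0, 0, 0]], [[0, 0.011, 0.0035], [0, 0, 0]], [[0, 0.014, 0.0045], [0, 0, 0]]]'

```text
time: 22.95
ee_pos: [0.5402, -0.0564, 0.0088]
eef_rot: [0.692, 0.702, 0.119, 0.119]
ft_force: [-12.5, -0.3, 8.9]
width: 0.0004
```

Run:
```python
from h import *
st()
c=cam('scene')
cv2.imwrite('pics/s12.png',cv2.resize(c['pixels'][180:310,200:350],None,fx=5,fy=4.5,interpolation=cv2.INTER_CUBIC))
```

```text
t 22.95 p [ 0.5402 -0.0564  0.0088] y [0.943 0.015 0.331] z [ 0.331  0.002 -0.944] F [-12.5  -0.3   8.9] w 0.0004 q [-0.64  0.24  0.73  2.22 -0.43  0.44  0.42]
```

View pics/s12.png

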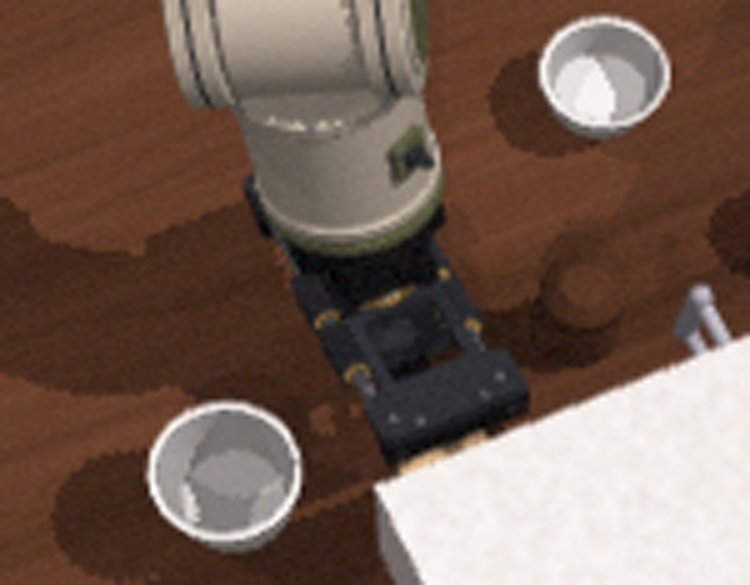

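Call:
step_arm --increments '[[[0, 0.002, 0.0005], [0, 0, 0]], [[0, 0.004, 0.001], [0, 0, 0]], [[0, 0.006, 0.0015], [0, 0, 0]]]'

```text
time: 23.3
ee_pos: [0.5454, -0.0564, 0.0082]
eef_rot: [0.692, 0.703, 0.117, 0.117]
ft_force: [-9.3, -0.5, 2.9]
width: 0.0004
```

Call:
step_arm --increments '[[[0, 0.0015, 0.0003], [0, 0, 0]], [[0, 0.003, 0.0008], [0, 0, 0]]]'

```text
time: 23.5
ee_pos: [0.5471, -0.0565, 0.0072]
eef_rot: [0.692, 0.703, 0.115, 0.115]
ft_force: [-12.0, 0.6, 7.5]
width: 0.0009
```

Call:
step_arm --increments '[[[0, 0.0015, 0.0003], [0, 0, 0]], [[0, 0.003, 0.0008], [0, 0, 0]]]'

```text
time: 23.7
ee_pos: [0.5488, -0.0566, 0.0062]
eef_rot: [0.693, 0.703, 0.113, 0.113]
ft_force: [-12.2, -0.8, 8.3]
width: 0.0003
```

Call:
step_arm --increments '[[[0, 0.002, -0.002], [0, 0, 0]], [[0, 0.004, -0.002], [0, 0, 0]]]'

```text
time: 23.9
ee_pos: [0.5494, -0.0565, 0.0074]
eef_rot: [0.693, 0.704, 0.11, 0.11]
ft_force: [-17.8, -1.4, 5.3]
width: 0.0005
```

Run:
```python
from h import *
st()
c=cam('scene')
cv2.imwrite('pics/s13.png',cv2.resize(c['pixels'][180:310,200:350],None,fx=5,fy=4.5,interpolation=cv2.INTER_CUBIC))
```

```text
t 23.9 p [ 0.5494 -0.0565  0.0074] y [0.951 0.015 0.307] z [ 0.307  0.003 -0.952] F [-17.8  -1.4   5.3] w 0.0005 q [-0.62  0.28  0.72  2.17 -0.45  0.48  0.43]
```

View pics/s13.png

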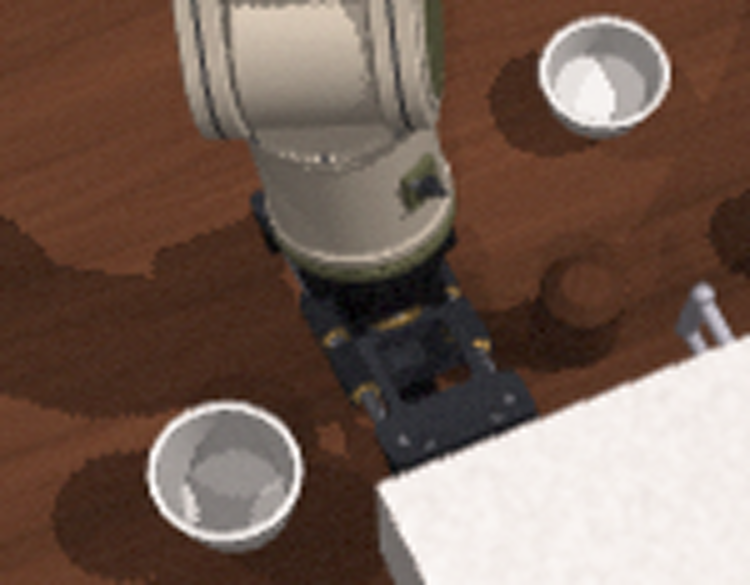

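Call:
step_arm --increments '[[[0, 0.002, -0.001], [0, 0, 0]], [[0, 0.0035, -0.001], [0, 0, 0]]]'

```text
time: 24.15
ee_pos: [0.5495, -0.0566, 0.0074]
eef_rot: [0.693, 0.704, 0.107, 0.106]
ft_force: [-20.9, 0.2, 10.9]
width: 0.0001
```

Call:
step_arm --increments '[[[0, 0.002, -0.001], [0, 0, 0]], [[0, 0.0035, -0.001], [0, 0, 0]]]'

```text
time: 24.35
ee_pos: [0.5495, -0.0566, 0.0074]
eef_rot: [0.694, 0.705, 0.105, 0.103]
ft_force: [-23.0, -0.3, 14.7]
width: 0.0002
```

Run:
```python
from h import *
st()
```

```text
t 24.35 p [ 0.5495 -0.0566  0.0074] y [0.957 0.015 0.29 ] z [ 0.29   0.005 -0.957] F [-23.   -0.3  14.7] w 0.0002 q [-0.62  0.29  0.72  2.16 -0.44  0.5   0.42]
```

Call:
step_arm --increments '[[[0, 0.004, -0.002], [-0.02, 0, 0]], [[0, 0.007, -0.002], [-0.03, 0, 0]]]'

```text
time: 24.55
ee_pos: [0.5502, -0.0565, 0.0077]
eef_rot: [0.693, 0.704, 0.111, 0.108]
ft_force: [-29.0, -1.0, 9.1]
width: 0.0006
```

Run:
```python
from h import *
st()
c=cam('scene','s14');t=cam('top','t14')
for n,c in(('top',t),('scene',c)):
    hsv=cv2.cvtColor(c['pixels'],cv2.COLOR_BGR2HSV)
    m=cv2.inRange(hsv,(0,0,215),(180,40,255));roi=np.zeros_like(m)
    if n=='top': roi[85:175,180:325]=255
    else: roi[220:370,265:465]=255
    cs,_=cv2.findContours(m&roi,0,2);k=cv2.convexHull(max(cs,key=cv2.contourArea))
    for p in cv2.approxPolyDP(k,4,True).reshape(-1,2): print(n,p,onz(c,*p,.2155).round(4))
```

```text
t 24.55 p [ 0.5502 -0.0565  0.0077] y [0.952 0.015 0.306] z [ 0.306  0.006 -0.952] F [-29.   -1.    9.1] w 0.0006 q [-0.62  0.28  0.71  2.17 -0.45  0.48  0.44]
top [313  89] [ 0.8099 -0.104   0.2155]
top [315 152] [ 0.6271 -0.1048  0.2155]
top [189 156] [0.6219 0.2483 0.2155]
top [188  93] [0.8044 0.2519 0.2155]
scene [420 224] [0.6227 0.249  0.2155]
scene [460 296] [0.8024 0.2521 0.2155]
scene [312 367] [ 0.8091 -0.1043  0.2155]
scene [276 288] [ 0.6271 -0.1075  0.2155]
```

Call:
step_arm --increments '[[[0, -0.01, -0.003], [0, 0, 0]], [[0, -0.03, -0.01], [0, 0, 0]], [[0, -0.06, -0.03], [0, 0, 0]], [[0, -0.08, -0.06], [0, 0, 0]], [[0, -0.08, -0.1], [0, 0, 0]]]'

```text
time: 25.15
ee_pos: [0.447, -0.0542, 0.062]
eef_rot: [0.692, 0.706, 0.109, 0.102]
ft_force: [-0.4, 1.2, 1.0]
width: 0.0006
```

Run:
```python
from h import *
st()
c=cam('scene','s15');t=cam('top','t15')
a=cv2.resize(c['pixels'][190:320,200:360],None,fx=2.5,fy=3,interpolation=cv2.INTER_CUBIC)
b=cv2.resize(t['pixels'][80:210,180:340],None,fx=2.5,fy=3,interpolation=cv2.INTER_CUBIC)
cv2.imwrite('pics/c15.png',np.hstack([a,b]))
for n,c in(('top',t),('scene',c)):
    hsv=cv2.cvtColor(c['pixels'],cv2.COLOR_BGR2HSV)
    m=cv2.inRange(hsv,(0,0,215),(180,40,255));roi=np.zeros_like(m)
    if n=='top': roi[85:175,180:325]=255
    else: roi[220:370,265:465]=255
    cs,_=cv2.findContours(m&roi,0,2);k=cv2.convexHull(max(cs,key=cv2.contourArea))
    for p in cv2.approxPolyDP(k,4,True).reshape(-1,2): print(n,p,onz(c,*p,.2155).round(4))
```

```text
t 25.15 p [ 0.447  -0.0542  0.062 ] y [0.955 0.019 0.295] z [ 0.295  0.014 -0.955] F [-0.4  1.2  1. ] w 0.0006 q [-0.83 -0.2   0.84  2.36  0.23  0.62 -0.12]
top [313  89] [ 0.8099 -0.104   0.2155]
top [315 152] [ 0.6271 -0.1048  0.2155]
top [189 156] [0.6219 0.2483 0.2155]
top [188  93] [0.8044 0.2519 0.2155]
scene [420 224] [0.6227 0.249  0.2155]
scene [460 296] [0.8024 0.2521 0.2155]
scene [312 367] [ 0.8091 -0.1043  0.2155]
scene [276 288] [ 0.6271 -0.1075  0.2155]
```

View pics/c15.png

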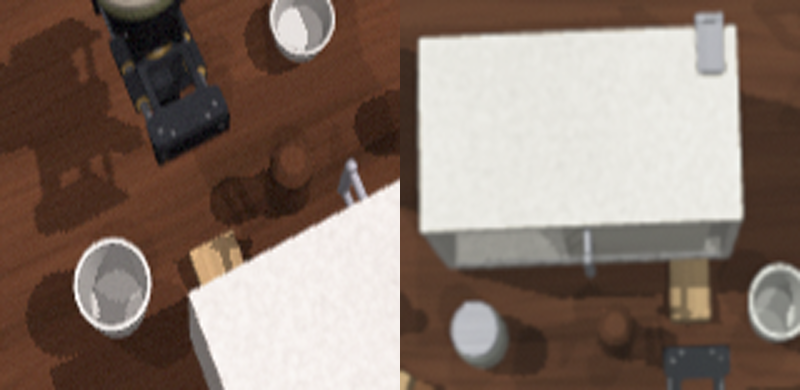

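Run:
```python
from h import *
from tail import *
t=load('top');s=load('scene')
print('heel',onz(t,296,186.7,.0)[:2],onz(t,296,186.7,.025)[:2])
print('handle top scene',onz(s,200+350/2.5,190+165/3,.2015), 'bottom top', onz(t,180+189/2.5,80+272/3,.13))
im=s['pixels'][225:275,310:360];cv2.imwrite('pics/h1.png',cv2.resize(im,None,fx=10,fy=10,interpolation=cv2.INTER_CUBIC))
q=r.read_state()['joint_positions']
for hd in(1,-60):
  qq=q
  for p,h,tt in [([.45,-.05,.28],1,0),([.592,.02,.28],hd,0),([.592,.02,.165],hd,0),([.592,.2,.165],hd,0),([.592,.2,.3],hd,0)]:
    qq,e1,e2=go(qq,p,down(h,tt),n=20);print(p,qq,round(e1,4))
```

```text
heel [ 0.56 -0.06] [ 0.56 -0.06]
handle top scene [0.59 0.06 0.2 ] bottom top [0.59 0.07 0.13]
[0.45, -0.05, 0.28] [-0.86 -0.18  0.79  1.83  0.13  1.44 -0.08] 0.0
[0.592, 0.02, 0.28] [-0.79  0.29  0.85  1.5  -0.22  1.45  0.08] 0.0
[0.592, 0.02, 0.165] [-0.76  0.38  0.81  1.66 -0.29  1.23  0.13] 0.0
[0.592, 0.2, 0.165] [-0.96  0.44  0.75  1.57 -0.31  1.25 -0.15] 0.0
[0.592, 0.2, 0.3] [-0.98  0.37  0.78  1.37 -0.26  1.51 -0.19] 0.0
[0.45, -0.05, 0.28] [-0.86 -0.18  0.79  1.83  0.13  1.44 -0.08] 0.0
[0.592, 0.02, 0.28] [-0.81  0.3   0.88  1.5  -0.23  1.45 -0.97] 0.0
[0.592, 0.02, 0.165] [-0.78  0.38  0.84  1.66 -0.3   1.23 -0.92] 0.0
[0.592, 0.2, 0.165] [-0.98  0.45  0.78  1.57 -0.33  1.25 -1.2 ] 0.0
[0.592, 0.2, 0.3] [-1.    0.37  0.82  1.37 -0.27  1.51 -1.25] 0.0
```

View pics/h1.png

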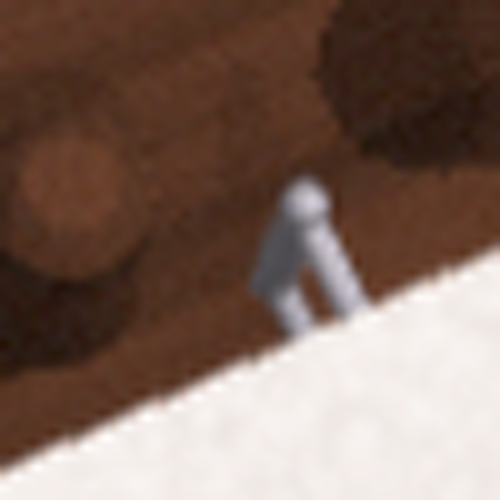

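Run:
```python
from h import *
s=load('scene');np.set_printoptions(precision=4,suppress=True)
print(onz(s,340.8,245.3,.2015));rel((.45,-.05,.27),1,0)
```

```text
[0.5936 0.0659 0.2015]
shift [0.0064, 0.061, -0.1927] turn [0.312, -0.017, 0.002]
```

Call:
step_arm --increments '[[[0, 0.01, -0.045], [0.05, 0, 0]], [[0.003, 0.025, -0.09], [0.12, 0, 0]], [[0.006, 0.04, -0.135], [0.2, -0.01, 0]], [[0.006, 0.06, -0.18], [0.28, -0.017, 0]], [[0.006, 0.061, -0.193], [0.312, -0.017, 0]]]'

```text
time: 25.75
ee_pos: [0.4535, -0.0491, 0.2755]
eef_rot: [0.699, 0.715, 0.001, 0.001]
ft_force: [1.2, -0.5, -1.2]
width: 0.0009
```

Run:
```python
from h import *
st();rel((.595,.025,.28),1,0)
```

```text
t 25.75 p [ 0.4535 -0.0491  0.2755] y [1.    0.022 0.004] z [ 0.004 -0.    -1.   ] F [ 1.2 -0.5 -1.2] w 0.0009 q [-0.86 -0.17  0.79  1.83  0.12  1.42 -0.07]
shift [0.071, 0.1431, -0.0039] turn [0.004, 0.0, 0.004]
```

Call:
step_arm --increments '[[[0.02, 0.04, -0.003], [0, 0, 0]], [[0.04, 0.08, -0.003], [0, 0, 0]], [[0.06, 0.12, -0.003], [0, 0, 0]], [[0.071, 0.143, -0.003], [0.004, 0, 0.004]], [[0.071, 0.143, -0.003], [0.004, 0, 0.004]]]'

```text
time: 26.25
ee_pos: [0.5977, 0.0285, 0.2766]
eef_rot: [0.699, 0.715, -0.002, 0.0]
ft_force: [-0.3, -0.8, -0.7]
width: 0.0004
```

Run:
```python
from h import *
st();rel((.595,.025,.168),1,0)
c=cam('scene')
cv2.imwrite('pics/h2.png',cv2.resize(c['pixels'][180:300,270:420],None,fx=5,fy=5,interpolation=cv2.INTER_CUBIC))
```

```text
t 26.25 p [0.5977 0.0285 0.2766] y [ 1.     0.022 -0.003] z [-0.003 -0.004 -1.   ] F [-0.3 -0.8 -0.7] w 0.0004 q [-0.81  0.32  0.87  1.49 -0.24  1.45  0.09]
shift [-0.003, -0.0025, 0.1086] turn [-0.003, 0.004, 0.005]
```

View pics/h2.png

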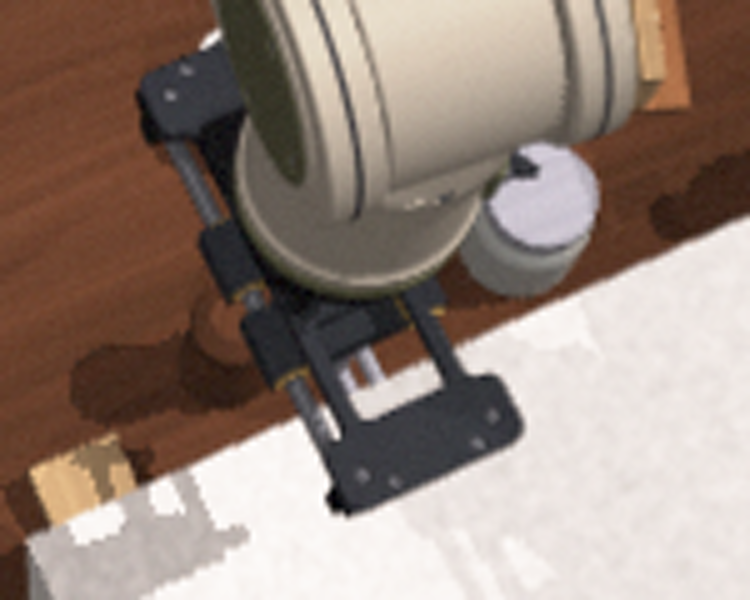

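Call:
step_arm --increments '[[[-0.002, -0.004, 0.04], [0, 0, 0]], [[-0.002, -0.005, 0.075], [0, 0.004, 0]], [[-0.002, -0.005, 0.095], [0, 0.004, 0]], [[-0.002, -0.005, 0.103], [0, 0.004, 0]], [[-0.002, -0.005, 0.103], [0, 0.004, 0]]]'

```text
time: 26.8
ee_pos: [0.5909, 0.0235, 0.174]
eef_rot: [0.7, 0.714, -0.001, -0.001]
ft_force: [-0.1, 0.6, -0.2]
width: 0.0004
```

Call:
step_arm --increments '[[[0.01, 0, 0], [0, 0, 0]], [[0.02, 0, 0], [0, 0, 0]], [[0.03, 0, 0], [0, 0, 0]], [[0.04, 0, 0], [0, 0, 0]], [[0.05, 0, 0], [0, 0, 0]]]'

```text
time: 27.3
ee_pos: [0.5901, 0.0747, 0.1744]
eef_rot: [0.7, 0.714, -0.001, -0.001]
ft_force: [1.7, -1.9, 0.2]
width: 0.0003
```

Run:
```python
from h import *
st()
c=cam('scene');t=cam('top')
cv2.imwrite('pics/h3.png',np.hstack([cv2.resize(c['pixels'][180:300,270:420],None,fx=2.6,fy=4,interpolation=cv2.INTER_CUBIC),cv2.resize(t['pixels'][100:220,190:340],None,fx=2.6,fy=4,interpolation=cv2.INTER_CUBIC)]))
```

```text
t 27.3 p [0.5901 0.0747 0.1744] y [ 1.     0.02  -0.003] z [-0.003  0.    -1.   ] F [ 1.7 -1.9  0.2] w 0.0003 q [-0.86  0.38  0.83  1.64 -0.29  1.25  0.05]
```

View pics/h3.png

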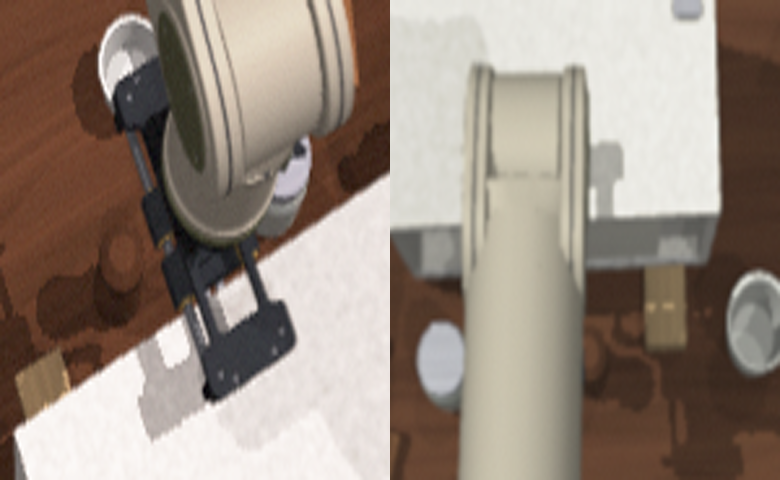

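Call:
step_arm --increments '[[[0.008, 0, 0], [0, 0, 0]], [[0.016, 0, 0], [0, 0, 0]], [[0.024, 0, 0], [0, 0, 0]], [[0.032, 0, 0], [0, 0, 0]], [[0.04, 0, 0], [0, 0, 0]]]'

```text
time: 27.9
ee_pos: [0.589, 0.1167, 0.174]
eef_rot: [0.699, 0.715, -0.001, -0.001]
ft_force: [1.2, -1.2, 1.1]
width: 0.0007
```

Call:
step_arm --increments '[[[0.006, 0, 0], [0, 0, 0]], [[0.012, 0, 0], [0, 0, 0]], [[0.018, 0, 0], [0, 0, 0]], [[0.024, 0, 0], [0, 0, 0]], [[0.03, 0, 0], [0, 0, 0]]]'

```text
time: 28.4
ee_pos: [0.5884, 0.1471, 0.174]
eef_rot: [0.699, 0.715, -0.001, -0.001]
ft_force: [1.1, -0.2, 0.1]
width: 0.0005
```

Run:
```python
from h import *
st()
t=cam('top')
cv2.imwrite('pics/h4.png',cv2.resize(t['pixels'][80:220,170:340],None,fx=4,fy=4,interpolation=cv2.INTER_CUBIC))
```

```text
t 28.4 p [0.5884 0.1471 0.174 ] y [ 1.     0.022 -0.003] z [-0.003  0.001 -1.   ] F [ 1.1 -0.2  0.1] w 0.0005 q [-0.94  0.4   0.8   1.61 -0.3   1.26 -0.06]
```

View pics/h4.png

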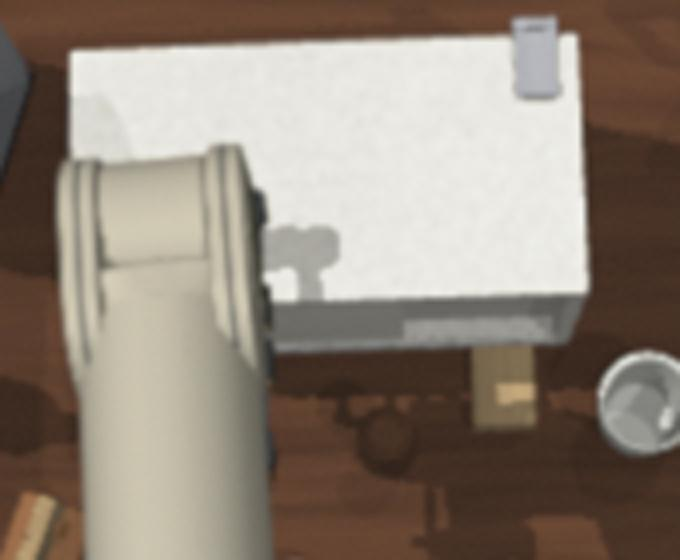

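Call:
step_arm --increments '[[[0.006, 0, 0], [0, 0, 0]], [[0.012, 0, 0], [0, 0, 0]], [[0.018, 0, 0], [0, 0, 0]], [[0.024, 0, 0], [0, 0, 0]], [[0.028, 0, 0], [0, 0, 0]]]'

```text
time: 28.95
ee_pos: [0.5876, 0.1773, 0.174]
eef_rot: [0.699, 0.716, -0.001, -0.002]
ft_force: [2.2, 0.4, 0.2]
width: 0.0003
```

Call:
step_arm --increments '[[[0.004, 0, 0], [0, 0, 0]], [[0.008, 0, 0], [0, 0, 0]], [[0.012, 0, 0], [0, 0, 0]]]'

```text
time: 29.25
ee_pos: [0.5873, 0.1895, 0.174]
eef_rot: [0.699, 0.715, -0.001, -0.002]
ft_force: [1.5, -0.8, -0.8]
width: 0.0006
```

Run:
```python
from h import *
st()
t=cam('scene')
cv2.imwrite('pics/h4.png',cv2.resize(t['pixels'][150:310,270:470],None,fx=4,fy=3.7,interpolation=cv2.INTER_CUBIC))
```

```text
t 29.25 p [0.5873 0.1895 0.174 ] y [ 1.     0.024 -0.003] z [-0.003  0.001 -1.   ] F [ 1.5 -0.8 -0.8] w 0.0006 q [-0.98  0.43  0.79  1.58 -0.31  1.27 -0.12]
```

View pics/h4.png

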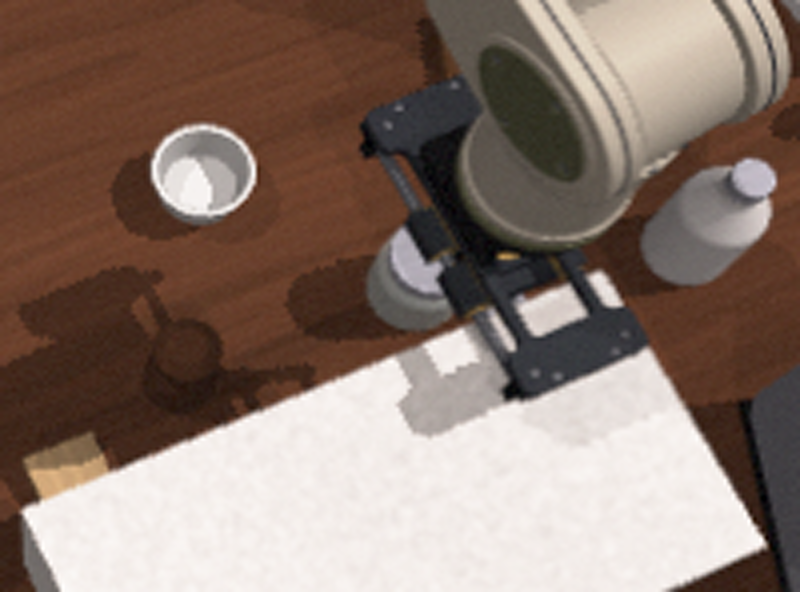

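Call:
step_arm --increments '[[[0.003, 0.001, 0], [0, 0, 0]], [[0.006, 0.001, 0], [0, 0, 0]], [[0.009, 0.001, 0], [0, 0, 0]]]'

```text
time: 29.6
ee_pos: [0.5877, 0.1934, 0.1738]
eef_rot: [0.7, 0.714, -0.004, -0.0]
ft_force: [-4.0, -23.8, 6.6]
width: 0.0006
```

Call:
step_arm --increments '[[[0.003, 0.001, 0], [0, 0, 0]], [[0.006, 0.001, 0], [0, 0, 0]], [[0.006, 0.001, 0], [0, 0, 0]]]'

```text
time: 29.9
ee_pos: [0.5884, 0.1932, 0.1736]
eef_rot: [0.702, 0.712, -0.007, 0.002]
ft_force: [-4.2, -17.2, 5.9]
width: 0.0003
```

Call:
step_arm --increments '[[[-0.02, 0, 0], [0, 0, 0]], [[-0.03, 0, -0.03], [0, 0, 0]], [[-0.03, -0.02, -0.08], [0, 0, 0]], [[-0.03, -0.06, -0.12], [0, 0, 0]], [[-0.03, -0.11, -0.12], [0, 0, 0]]]'

```text
time: 30.4
ee_pos: [0.4902, 0.1624, 0.2971]
eef_rot: [0.703, 0.711, -0.005, 0.003]
ft_force: [-0.1, 0.4, 0.8]
width: 0.0007
```

Call:
step_arm --increments '[[[-0.01, -0.05, 0], [0, 0, 0]], [[-0.02, -0.1, 0], [0, 0, 0]], [[-0.02, -0.1, 0], [0, 0, 0]]]'

```text
time: 30.7
ee_pos: [0.3873, 0.1402, 0.2984]
eef_rot: [0.702, 0.712, -0.003, 0.001]
ft_force: [1.1, 0.8, 0.8]
width: 0.0004
```

Run:
```python
from h import *
st()
s=cam('scene','s16');t=cam('top','t16')
```

```text
t 30.7 p [0.3873 0.1402 0.2984] y [ 1.     0.013 -0.004] z [-0.004 -0.005 -1.   ] F [1.1 0.8 0.8] w 0.0004 q [-1.29 -0.3   0.68  1.87  0.19  1.51 -0.63]
```

View pics/s16.png

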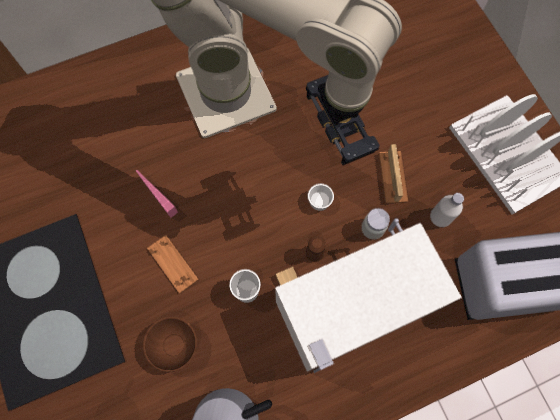

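View pics/t16.png

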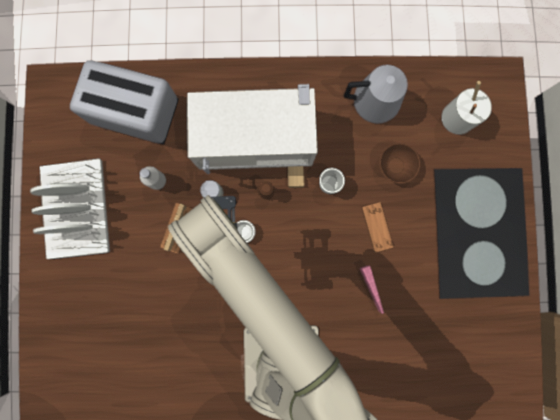

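Run:
```python
from h import *
s=load('scene');t=load('top');s0=cv2.imread('pics/scene0.png');t0=cv2.imread('pics/top0.png')
np.set_printoptions(precision=4,suppress=True)
cv2.imwrite('pics/f.png',np.hstack([cv2.resize(t['pixels'][140:200,180:330],None,fx=5,fy=5,interpolation=cv2.INTER_CUBIC)]))
print('handle',onz(s,397.5,222,.2015))
for n,p in (('mug',(245,285)),('mill',(316,247)),('ram',(320,197)),('jar',(376,222)),('soap',(447,210)),('bowl',(170,344)),('pink',(156,193)),('bar',(393,173))):
    w=18 if n!='bar' else 12
    T=cv2.cvtColor(s0[p[1]-w:p[1]+w,p[0]-w:p[0]+w],6);I=cv2.cvtColor(s['pixels'][p[1]-w-6:p[1]+w+6,p[0]-w-6:p[0]+w+6],6)
    m=cv2.matchTemplate(I,T,cv2.TM_CCOEFF_NORMED);_,v,_,l=cv2.minMaxLoc(m);print(n,'shift px',l[0]-6,l[1]-6,round(v,3))
for n,c in(('top',t),('scene',s)):
    hsv=cv2.cvtColor(c['pixels'],cv2.COLOR_BGR2HSV)
    m=cv2.inRange(hsv,(0,0,215),(180,40,255));roi=np.zeros_like(m)
    if n=='top': roi[85:175,180:325]=255
    else: roi[220:370,265:465]=255
    cs,_=cv2.findContours(m&roi,0,2);k=cv2.convexHull(max(cs,key=cv2.contourArea))
    for p in cv2.approxPolyDP(k,4,True).reshape(-1,2): print(n,p,onz(c,*p,.2155).round(4))
```

```text
handle [0.5954 0.2091 0.2015]
mug shift px 0 0 0.999
mill shift px -1 0 0.955
ram shift px 0 0 0.999
jar shift px 0 0 0.976
soap shift px 0 0 0.98
bowl shift px 0 0 0.965
pink shift px 0 0 0.971
bar shift px 0 0 0.986
top [313  89] [ 0.8099 -0.104   0.2155]
top [315 152] [ 0.6271 -0.1048  0.2155]
top [189 156] [0.6219 0.2483 0.2155]
top [188  93] [0.8044 0.2519 0.2155]
scene [420 224] [0.6227 0.249  0.2155]
scene [460 296] [0.8024 0.2521 0.2155]
scene [312 367] [ 0.8091 -0.1043  0.2155]
scene [276 288] [ 0.6271 -0.1075  0.2155]
```

View pics/f.png

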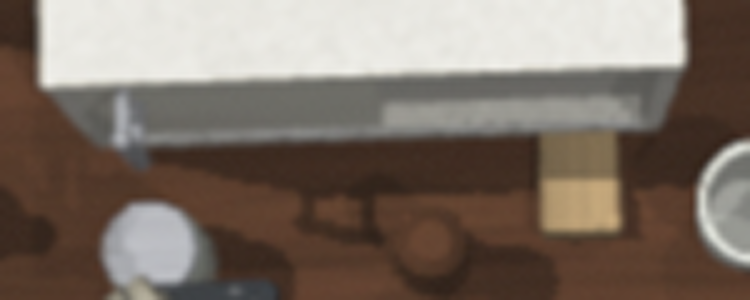

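Run:
```python
from h import *
s=load('scene')['pixels'];t=load('top')['pixels'];s0=cv2.imread('pics/scene0.png');t0=cv2.imread('pics/top0.png')
f=lambda i,u,v:cv2.resize(i[v-20:v+20,u-20:u+20],(300,300),interpolation=cv2.INTER_CUBIC)
cv2.imwrite('pics/m.png',np.vstack([np.hstack([f(s0,316,247),f(s,316,247)]),np.hstack([f(t0,266,190),f(t,266,190)])]))
```

```text
(no output)
```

View pics/m.png

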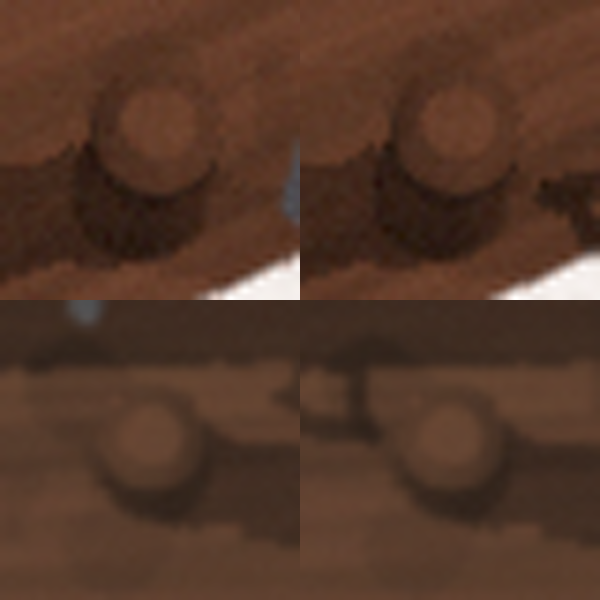

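The mill sits at the same pixels before and after, and the shift came from the changed shadow and cupboard background. The robot is touching nothing, so I am handing in.

Run:
```python
from h import *
st();print(r.close_job())
```

```text
t 30.8 p [0.3892 0.1409 0.2982] y [ 1.     0.013 -0.004] z [-0.004 -0.007 -1.   ] F [ 0.6  1.3 -0.3] w 0.0006 q [-1.29 -0.29  0.68  1.87  0.19  1.51 -0.63]
the job is handed in; nothing more can be done
None
```

I handed the job in at about 31 s. The wedge is jammed under the low right-hand end, the cupboard reads level, and the door is shut.

**What I did**
- I lifted the wedge from its rack, stood it on the worktop, let go and tipped it flat. I then gripped it afresh, set it in line with the cupboard and let go.
- I drove it in by pushing its heel with the closed fingers. I could not keep it gripped, because the gripper body would have hit the mill and the mug.
- I pushed until it jammed: the force rose from about 12 N to 29 N while the tool moved less than 1 mm.
- Only then did I slide the door left by its handle, until it stopped hard at about 24 N.

**Last checks**
- **Level:** the cupboard's top moved about 6 mm to the left, as 0.03 rad of levelling should give. It was unchanged after I let go of the wedge and after I shut the door.
- **Wedge:** its heel is at x ≈ 0.56 m, so by its 150 mm length the tip is about 82 mm behind the front edge, as expected.
- **Door:** the handle moved from y ≈ 0.066 m to 0.209 m and agrees with where the finger stopped. I could not see the gap at the left post directly, so "fully shut" rests on the hard stop.
- **Bystanders:** all matched the first picture with no shift, apart from a 1-pixel difference at the mill. A close crop showed the mill at the same place, so I put that down to the changed shadow and background.

**What went wrong on the way:** the arm ran into two joint limits while I was lining up behind the heel. I swung it out to a better posture and came back in; the state readings showed no joint going past its range.

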